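# Put the white porcelain seal set back in its case

### The job

Put the set of three white porcelain seals back in their case: open the clear hinged lid, stand each white seal upright in the well of its own shape (square, round or oblong), setting it down gently without dropping it, then lower the lid until it is closed. Leave the two brown stone seals standing where they are.

Things in the scene. Friction and masses are not known exactly. Their poses are not given: they have to be found in the camera images.
- white_square_mid (a point): White porcelain seal with a thin blue line, square 26 x 26 mm, 50 mm tall, about 80 g. Like all five seals it stands upright at the start on the black stone stand (fixed slab, 190 x 190 mm, top 16 mm above the shelf). Point: its centre, 25 mm above its foot. z up, x and y square to its faces.
- white_round_mid (a point): White porcelain seal with a thin blue line, round, 26 mm diameter, domed top, 50 mm tall, about 60 g, standing on the stand. Point: its centre, 25 mm above its foot; z up.
- white_oblong_mid (a point): White porcelain seal with a thin blue line, oblong 34 mm (its x) by 16 mm (its y), 50 mm tall, about 60 g, standing on the stand. Point: its centre, 25 mm above its foot; z up.
- brown_square_mid (a point): Dark reddish-brown stone seal, square 26 x 26 mm, 50 mm tall, loose, standing on the stand; stays there. Point: its centre, 25 mm above its foot.
- brown_oblong_mid (a point): Dark reddish-brown stone seal, oblong 34 mm (x) by 16 mm (y), 50 mm tall, loose, standing on the stand; stays there. Point: its centre, 25 mm above its foot.
- well_square_floor (a point): Centre of the red floor of the square well: 46 x 46 mm, 10 mm deep, open upward, floor 9 mm above the shelf. z up, x across the seal case towards its hinge, y along the case; the hinge axis is 65 mm from this point in x. The seal case is a fixed brown oak tray 120 (x) by 216 (y) mm with walls 7 mm thick and 40 mm high.
- well_round_floor (a point): Centre of the red floor of the round well in the seal case: 46 mm diameter, 10 mm deep, floor 9 mm above the shelf; axes as the square well. The three wells lie in a row along the case's y, 67 mm apart, in any order, each in a dark wood plate whose top is 19 mm above the shelf; no partitions stand above the plates.
- well_oblong_floor (a point): Centre of the red floor of the oblong well (56 mm along its x, 34 mm along its y, 10 mm deep) in the seal case, 9 mm above the shelf; axes as the square well. The oblong seal goes in with its long side along the long side of the well.
- lid (a joint): Lid angle in rad: 0 closed, grows as it opens, at most 1.75 (1.57 is upright). A stiff hinge holds it at any angle; 2 to 4 N at the pull moves it. The lid is a clear box-shaped cover 120 x 216 mm, 32 mm deep, hinged on the case's far edge (away from the robot) on a level axis along the case's y, 40 mm above the shelf. Its top is 72 mm above the shelf when closed, 160 mm when upright.
- lid_pull (a point): Centre of the lid's brass pull: a drum of 16 mm diameter, 26 mm long along y (parallel to the hinge), on a stem, 18 mm off the lid's top, midway along the case. Axes turn with the lid: x towards the hinge, z out of the lid's top; in them the hinge axis lies at x +105, z -50 mm. Pinched by its flat ends, the drum can turn between the pads as the lid swings; the lid's front edge is 15 mm before it.
Not all that is in view belongs to the job. Leave any green or pink look-alike of the part that bears white_round_mid alone. Leave any pink look-alike of the part that bears brown_oblong_mid alone.

How it is judged:
By the outcome, as a careful person would: the job done as asked, in the order asked, and still so for the second after the job is handed in, with the robot touching nothing.
It also fails if it takes over 144 s, if anything falls off the work surface, if the arm or the gripper's body presses on something with over 40 N, if the wrist force passes 120 N, or if a joint passes its speed limit or range.

### The arm

A 6-joint arm with a two-finger parallel gripper is mounted at the origin on the work surface. World frame = base frame: x ahead of the robot, y to its left, z up, the work surface at z = 0. Lengths are in m, angles in rad, forces in N, time in s.
With the tool pointing down it reaches from about 0.35 to 0.875 m from the base axis. Payload 4.2 kg.
Tool frame: the origin (TCP) lies between the finger pads; the fingertips stand bot.nose_length ahead of it and the grasp point (between the pads) lies 11 mm behind it (bot.nose_length is the distance from the TCP to the fingertips, in m); z points along the fingers, y is the direction in which the jaws open and shut (so a half turn about z gives the same grasp; the last joint's range is limited). The gripper opens to 87 mm and grips with 3 to 60 N. Pads are 19 mm wide; open, the fingers measure 117 mm over their backs; the gripper's body (75 mm by 190 mm) begins 51 mm behind the grasp point.
Start: joints at [-0.943, 0.385, 0.008, 0, -1.194, -0.259], TCP at [0.225, -0.583, 0.231] pointing down, gripper open.
Joint ranges: [-3.14, 3.14], [-1.21, 2.06], [-1.07, 1.41], [-3.16, 2.05], [-2.99, -0.16], [-3.1, 3.1]. Speed limits (rad/s): [2.79, 2.79, 3.14, 3.14, 3.14, 3.14].

### API

Orientations are given as a 3x3 rotation matrix whose columns are the frame's x, y, z axes.
In Python, from rig import bot, imaging gives the robot as it stands.
- The arm moves only by the shell command python3 -m jog 'ROWS' [OPENING]. ROWS is JSON, a list of rows, each a list of 4 numbers: the shift along the tool's x, y, z as a fraction of full scale, then the turn about the tool's z as a fraction of full scale. In form: [[x, y, z, yaw], ...]. A call has 1 to 8 rows; each row is the pose to reach, as a shift and turn from the pose commanded when the call began, along the tool's axes at that moment; what a row does not reach only later rows make up. Full scale, the value 1, is 30 cm for a shift and 90 degrees for a turn. A row lasts 1/12 s, in which the tool goes at most 41.7 mm and 7.16 degrees, less where a joint would pass 70% of its speed; a pose out of reach is approached as far as the arm can. A call with a number of a shift or a turn outside -1 to 1 is refused whole. A call with a gripper value outside its range is refused whole. OPENING is the closure, from -1 (fully open) to 1 (shut), so that 0 is half open, set as the call begins (- or left out, the last holds). The fingers move at their own pace and stop on an object; the grip force is fixed at half the most. Time passes only in rows, so rows that repeat a pose let the fingers close. It gives the time, the measured TCP pose, the force and the opening at its end, in the units of the state.
- bot.read_state(): the state, without advancing time (a new reading comes with each control period).
- imaging.read_camera(name): name is "side" or "top"; returns (picture, depth): 480x640x3 uint8, red, green, blue; 480x640 float32, m along the optical axis (not along the pixel's ray), 0 where there is no reading.
- imaging.get_calibration(name): a dict with "camera_matrix" (3x3 intrinsics, pixels), "pose" (4x4, takes a point from camera to world coordinates). Camera axes: x right, y down, z forward; pixel columns grow to the right and rows downward; lengths in m; the calibration is good to about 2 mm. A picture is of the moment at which its call begins. get_calibration takes no time and is no camera call.
- bot.close_job(): hands the job in, once; it reports no verdict.
The state is a dict: "time": time; "joint_pos": joint angles; "joint_vel": joint speeds; "joint_efforts": joint torques, N m; "eef_pos": TCP position; "tcp_rot": TCP orientation; "ft_force": force on the tool from outside, world axes, zero at the start; "torque": the same for the moment, N m; "gripper_width": finger opening in m.
Only numpy, scipy, OpenCV 4.12 (cv2) and the standard library are available. Lean on these libraries where they do the work, as an engineer would, in place of code of your own. Each camera call takes 0.05 s, during which the arm holds its last target.

## Working session

There is one attempt and no reset: what is moved stays moved. The work goes in short steps, Python scripts to look and compute and a shell command to move; the robot and the scene stay as the last step left them, time stands still between calls to the robot, and variables do not carry over. Pictures are saved under pics/ and viewed, and the job is handed in when it is done.

```bash
ls; mkdir -p pics; python3 - <<'E'
from rig import bot, imaging
import cv2,numpy as np
s=bot.read_state()
print({k:np.round(v,3).tolist() for k,v in s.items()}, bot.nose_length)
for n in("side","top"):
    p,d=imaging.read_camera(n); c=imaging.get_calibration(n)
    cv2.imwrite(f"pics/{n}0.png",p[:,:,::-1]); np.savez(f"{n}0.npz",p=p,d=d)
    print(n,np.round(c["camera_matrix"],1).tolist(),np.round(c["pose"],3).tolist())
E
```

```text
pics
{'time': 0.0, 'joint_pos': [-0.943, 0.386, 0.007, -0.0, -1.194, -0.259], 'joint_vel': [0.001, 0.0, 0.0, -0.001, 0.002, 0.0], 'joint_efforts': [-0.001, -39.066, 18.741, 4.22, 0.011, -0.0], 'eef_pos': [0.225, -0.582, 0.229], 'tcp_rot': [[-0.933, -0.36, -0.001], [-0.36, 0.933, 0.002], [0.0, 0.002, -1.0]], 'ft_force': [0.97, -0.502, -0.724], 'torque': [0.01, -0.017, -0.063], 'gripper_width': 0.087} 0.008
side [[521.1, 0.0, 312.8], [0.0, 521.1, 230.5], [0.0, 0.0, 1.0]] [[0.738, -0.417, 0.531, 0.051], [-0.675, -0.474, 0.566, -0.479], [0.016, -0.776, -0.631, 0.596], [0.0, 0.0, 0.0, 1.0]]
top [[596.0, 0.0, 321.4], [0.0, 596.0, 229.1], [0.0, 0.0, 1.0]] [[0.02, -0.985, 0.173, 0.302], [-1.0, -0.018, 0.016, -0.01], [-0.013, -0.173, -0.985, 1.189], [0.0, 0.0, 0.0, 1.0]]
```

View pics/side0.png

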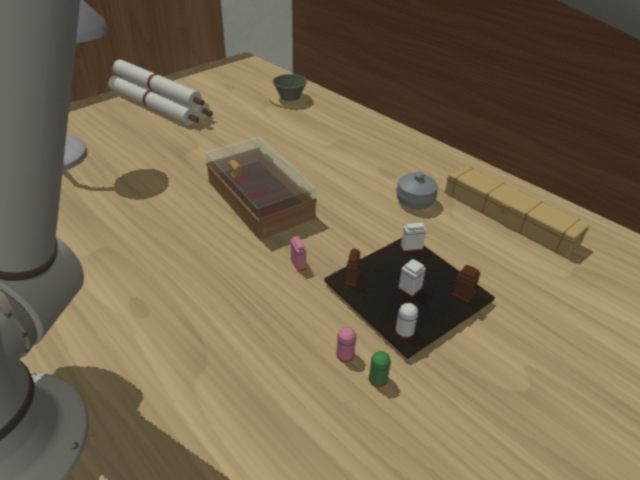

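View pics/top0.png

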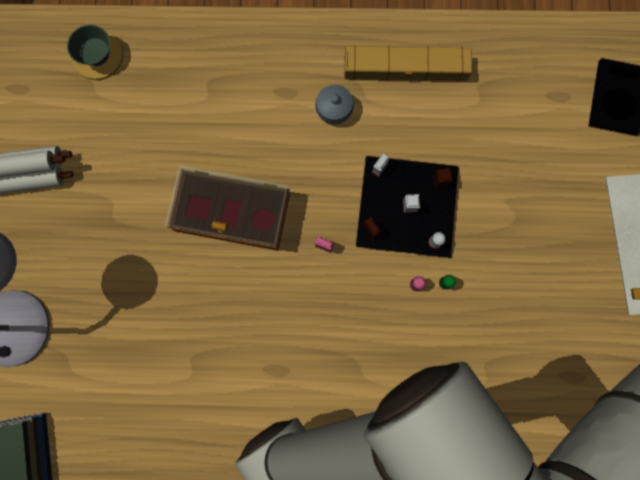

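The top view shows the case at (230,208) with wells square, oblong and round from left to right, and the pull at (219,227). The stand is at (408,206). White seals: oblong (382,164), square (412,203), round (438,241). Brown seals: (443,177) and (372,228). The pink and green look-alikes stand off the stand. Next is an enlarged crop to confirm.

```bash
cat > h.py <<'E'
from rig import bot, imaging
import cv2,numpy as np
def cal(n):
    c=imaging.get_calibration(n); return np.array(c["camera_matrix"]),np.array(c["pose"])
def ray(n,u,v,z):
    K,T=cal(n); d=T[:3,:3]@np.linalg.inv(K)@[u,v,1]; o=T[:3,3]; return o+d*(z-o[2])/d[2]
def proj(n,P):
    K,T=cal(n); q=T[:3,:3].T@(np.array(P)-T[:3,3]); q=K@q; return q[:2]/q[2]
def snap(n,tag,box=None,s=1):
    p,d=imaging.read_camera(n); np.savez(f"{tag}.npz",p=p,d=d); im=p[:,:,::-1]
    if box: x0,y0,x1,y1=box; im=cv2.resize(im[y0:y1,x0:x1],None,fx=s,fy=s,interpolation=cv2.INTER_CUBIC)
    cv2.imwrite(f"pics/{tag}.png",im); return p,d
def st():
    s=bot.read_state(); print(round(s["time"],2),"pos",np.round(s["eef_pos"],4),"R",np.round(s["tcp_rot"],3).tolist(),"F",np.round(s["ft_force"],1),"w",round(float(s["gripper_width"]),4),"q",np.round(s["joint_pos"],2)); return s
def togo(P,yaw=None):
    """rows values (tool shift fractions) to bring TCP to P from present pose; yaw: world angle of tool y axis"""
    s=bot.read_state(); R=np.array(s["tcp_rot"]); d=R.T@(np.array(P)-s["eef_pos"])/0.3
    print("shift",np.round(d,4))
    if yaw is not None:
        a=np.arctan2(R[1,1],R[0,1]); e=(yaw-a+np.pi/2)%np.pi-np.pi/2
        print("toolz down: yaw frac",round(-np.degrees(e)/90,4))
E
python3 - <<'E'
import cv2,numpy as np
p=np.load('top0.npz')['p'][:,:,::-1]
cv2.imwrite('pics/c1.png',cv2.resize(p[145:265,345:475],None,fx=5,fy=5,interpolation=cv2.INTER_CUBIC)[:600])
cv2.imwrite('pics/c2.png',cv2.resize(p[160:260,160:300],None,fx=5.7,fy=5.7,interpolation=cv2.INTER_CUBIC))
E
```

```text
(no output)
```

View pics/c1.png

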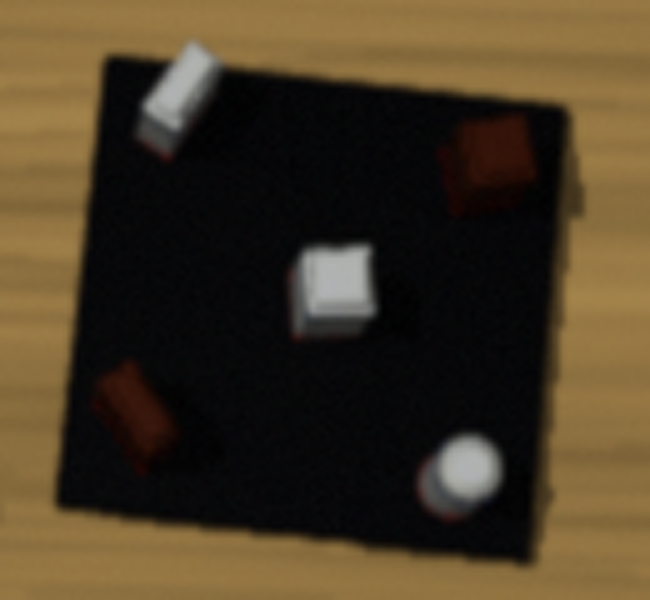

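View pics/c2.png

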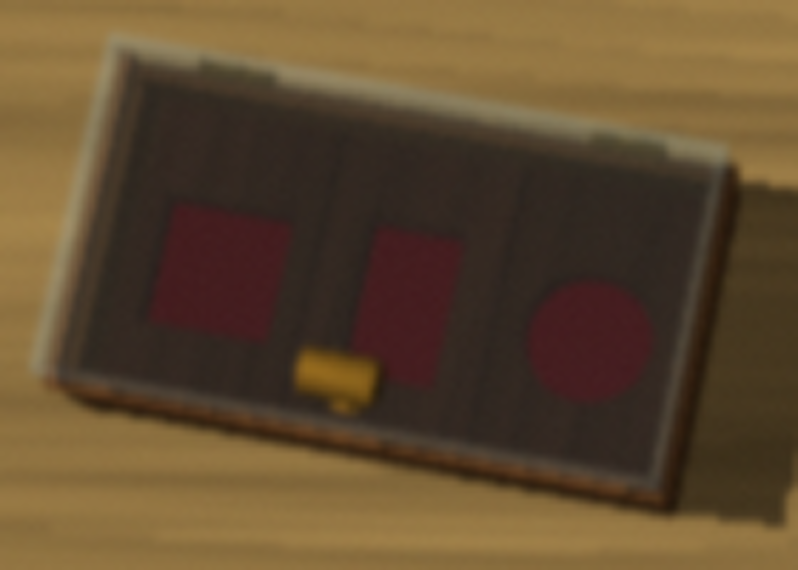

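The crops confirm it: white oblong top-left, white square in the centre and white round bottom-right on the stand. In the case the wells run square, oblong, round from left to right, with the brass pull in front of the oblong well. Now measuring.

```bash
cat > m.py <<'E'
from h import *
import sys
def blobs(n,p,mask,box,minA=15):
    m=np.zeros(mask.shape,np.uint8); x0,y0,x1,y1=box; m[y0:y1,x0:x1]=mask[y0:y1,x0:x1]
    cs,_=cv2.findContours(m,cv2.RETR_EXTERNAL,cv2.CHAIN_APPROX_NONE)
    return [(cv2.contourArea(c),c) for c in cs if cv2.contourArea(c)>minA]
def toworld(n,c,z): return np.array([ray(n,u,v,z)[:2] for u,v in c.reshape(-1,2)],np.float32)
E
python3 - <<'E'
from m import *
for n in("top","side"):
    z=np.load(n+'0.npz');p=z['p'].astype(int);d=z['d']
    hsv=cv2.cvtColor(z['p'],cv2.COLOR_RGB2HSV);H,S,V=[hsv[...,i].astype(int) for i in range(3)]
    K,T=cal(n); v,u=np.mgrid[:480,:640]; X=np.stack([(u-K[0,2])/K[0,0]*d,(v-K[1,2])/K[1,1]*d,d],-1)@T[:3,:3].T+T[:3,3]
    np.save(n+'X.npy',X)
    for name,mask,box,zz in (("white",(V>90)&(S<60),(355,155,465,260) if n=="top" else (325,215,495,355),.066),
        ("red",((H<8)|(H>170))&(S>110)&(V>50),(165,160,295,260) if n=="top" else (200,135,320,240),.009),
        ("gold",(H>14)&(H<28)&(S>170)&(V>100),(165,210,285,240) if n=="top" else (220,150,250,180),.09),
        ("brown",((H<10)|(H>174))&(S>110)&(V>25),(355,155,465,260) if n=="top" else (325,215,495,355),.066)):
        for A,c in blobs(n,p,mask,box):
            W=toworld(n,c,zz); r=cv2.minAreaRect(W*1000)
            q=c.reshape(-1,2); zs=X[q[:,1],q[:,0],2]
            M=cv2.moments(c); cu,cv_=M['m10']/M['m00'],M['m01']/M['m00']
            print(n,name,A,"px",np.round((cu,cv_),1),"w",np.round(ray(n,cu,cv_,zz)[:2]*1000,1),"rect",np.round(r[0],1),np.round(r[1],1),round(r[2],1),"z",np.round(np.percentile(zs,[10,50,90]),3))
E
```

```text
top white 106.0 px [438.  238.2] w [ 485.9 -213.5] rect [ 486.2 -213.8] [22.7 22.6] 63.8 z [0.056 0.061 0.065]
top white 158.0 px [411.7 200.9] w [ 557.9 -163.9] rect [ 558.7 -164.3] [25.6 26.8] 1.0 z [0.048 0.059 0.065]
top white 109.5 px [380.6 162.1] w [ 634.2 -103.8] rect [ 635.  -104.2] [15.7 34.2] 59.4 z [0.016 0.059 0.064]
top red 347.0 px [263.  219.5] w [527.  128.3] rect [527.1 128.2] [42.2 44.3] 47.2 z [0.07  0.072 0.074]
top red 358.5 px [231.  212.9] w [539.6 193.6] rect [538.3 194.4] [32.4 54.7] 80.4 z [0.07  0.072 0.074]
top red 426.0 px [198.2 207.5] w [549.6 260.7] rect [550.  260.6] [43.8 45.5] 80.3 z [0.07  0.072 0.074]
top gold 59.5 px [218.1 225.4] w [498.9 202.8] rect [499.1 202.9] [24.6 11. ] 76.9 z [0.094 0.097 0.099]
top brown 133.5 px [371.8 226.1] w [507.  -87.4] rect [505.7 -86. ] [34.7 21.3] 32.3 z [0.017 0.058 0.063]
top brown 160.0 px [443.7 174.9] w [ 610.7 -226.2] rect [ 610.7 -225.7] [26.2 28. ] 9.3 z [0.017 0.059 0.067]
side white 512.5 px [406.4 319.1] w [ 464.1 -225.6] rect [ 465.1 -225.2] [60.1 24.3] 32.7 z [0.016 0.033 0.06 ]
side white 615.5 px [411.7 276.2] w [ 533.9 -177.8] rect [ 534.5 -176.8] [75.  32.9] 29.4 z [0.015 0.023 0.056]
side white 536.5 px [413.3 235.7] w [ 608.8 -120.2] rect [ 609.7 -119.2] [76.3 36.3] 33.6 z [-0.001  0.021  0.057]
side red 71.5 px [271.  210.6] w [526.  142.1] rect [527.3 143.2] [17.5 34.6] 81.2 z [0.048 0.053 0.06 ]
side brown 39.0 px [459.4 296.9] w [ 551.6 -248.9] rect [ 552. -249.] [ 7.1 25.3] 9.5 z [0.015 0.017 0.021]
side brown 22.0 px [349.7 283.7] w [ 455.  -128.4] rect [ 454.9 -128. ] [ 5.9 16.5] 32.5 z [0.015 0.017 0.02 ]
```

```bash
cat >> m.py <<'E'
W={'sq':np.array([.550,.2607]),'ob':np.array([.5385,.194]),'rd':np.array([.527,.1283])}
cy=W['sq']-W['rd']; cy/=np.linalg.norm(cy); cx=np.array([cy[1],-cy[0]]); YAW=np.arctan2(cy[1],cy[0])
ctr=(W['sq']+W['ob']+W['rd'])/3
hinge=ctr+.065*cx
def pull(th,dz=.008):
    "TCP position with grasp point dz above drum centre at lid angle th"
    x=-.105*np.cos(th)+.05*np.sin(th); z=.04+.05*np.cos(th)+.105*np.sin(th)
    return np.r_[hinge+cx*x,z+dz-.011]
if __name__=="__main__":
    print(ctr,np.degrees(YAW),hinge,pull(0))
E
python3 - <<'E'
from m import *
exec("print(ctr,np.degrees(YAW),hinge,pull(0),pull(1.57))")
for nm,P in dict(sq=[.558,-.164,.066],ob=[.6345,-.104,.066],rd=[.486,-.2137,.066],pull=[*pull(0)[:2],.09],wr=[.527,.1283,.009]).items(): print(nm,np.round(proj('side',P),1),np.round(proj('top',P),1))
togo([.40,-.30,.25],YAW)
E
```

```text
[0.5385     0.19433333] 80.14515106637907 [0.60254089 0.1832084 ] [0.49909022 0.20117944 0.087     ] [0.65172072 0.17466508 0.14203978]
sq [414.7 264. ] [411.7 200.8]
ob [415.5 224.4] [380.7 162. ]
rd [409.9 306.1] [438.1 238.2]
pull [237.2 165.9] [219.  225.3]
wr [276.1 213.7] [262.9 219.5]
shift [-0.883   0.6684 -0.0669]
toolz down: yaw frac 0.3442
```

```bash
python3 - <<'E'
from h import *
p=np.load('side0.npz')['p'][:,:,::-1].copy()
for u,v in ((proj('side',[.558,-.164,.066])),(proj('side',[.6345,-.104,.066])),(proj('side',[.486,-.2137,.066])),proj('side',[.499,.2008,.09]),proj('side',[.527,.1283,.009])):
    p[int(round(v)),int(round(u))]=(0,255,0)
cv2.imwrite('pics/c3.png',cv2.resize(p[130:350,190:490],None,fx=2.6,fy=2.6,interpolation=cv2.INTER_NEAREST))
E
```

```text
(no output)
```

View pics/c3.png

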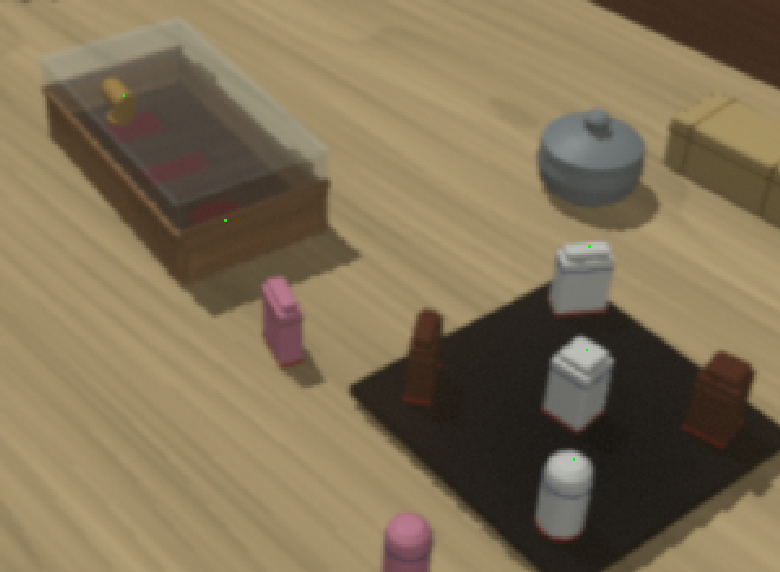

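Projections of the top-view points into the side view land on the same objects within about 2 px, so I can move.

```bash
python3 -m jog '[[-0.1,0.08,-0.07,0.08],[-0.2,0.16,-0.07,0.16],[-0.32,0.24,-0.07,0.24],[-0.44,0.33,-0.07,0.32],[-0.56,0.42,-0.07,0.344],[-0.68,0.51,-0.07,0.344],[-0.8,0.6,-0.07,0.344],[-0.88,0.67,-0.07,0.344]]' -1; python3 -c "
from m import *
togo([.43,0,.25],YAW)"
```

```text
time: 0.77
eef_pos: [0.3927, -0.3107, 0.2513]
tcp_rot: [[-0.985, 0.171, -0.0], [0.171, 0.985, 0.0], [0.0, 0.0, -1.0]]
ft_force: [1.7, -0.4, 0.1]
gripper_width: 0.0867
shift [0.0545 1.0419 0.0046]
toolz down: yaw frac 0.0001
```

```bash
python3 -m jog '[[0,0.13,0,0],[0,0.26,0,0],[0,0.4,0,0],[0,0.53,0,0],[0,0.66,0,0],[0,0.8,0,0],[0,0.93,0,0],[0,0.95,0,0]]'; python3 -c "
from m import *
togo(pull(0)+[0,0,.06],YAW)"
```

```text
time: 1.43
eef_pos: [0.4414, -0.0275, 0.2515]
tcp_rot: [[-0.986, 0.165, 0.001], [0.165, 0.986, 0.001], [-0.001, 0.001, -1.0]]
ft_force: [-0.6, 0.4, 0.3]
gripper_width: 0.0871
shift [-0.0633  0.7832  0.3493]
toolz down: yaw frac 0.0038
```

```bash
python3 -m jog '[[-0.01,0.13,0,0],[-0.02,0.26,0,0],[-0.03,0.4,0,0],[-0.06,0.53,0.1,0],[-0.06,0.66,0.2,0],[-0.06,0.74,0.3,0],[-0.06,0.75,0.345,0],[-0.06,0.75,0.345,0]]'; python3 -m jog '[[0,0,0,0],[0,0,0,0],[0,0,0,0]]'; python3 -c "
from m import *
st();togo(pull(0)+[0,0,.06],YAW);togo(pull(0),YAW);snap('side','s1');snap('top','t1')"
```

```text
time: 2.1
eef_pos: [0.4944, 0.1871, 0.1424]
tcp_rot: [[-0.986, 0.169, -0.009], [0.169, 0.986, -0.005], [0.008, -0.007, -1.0]]
ft_force: [-0.4, -1.2, -0.3]
gripper_width: 0.0869
time: 2.35
eef_pos: [0.4977, 0.1863, 0.1498]
tcp_rot: [[-0.985, 0.172, 0.003], [0.172, 0.985, 0.002], [-0.002, 0.002, -1.0]]
ft_force: [0.6, -0.6, 0.3]
gripper_width: 0.0872
2.35 pos [0.4977 0.1863 0.1498] R [[-0.985, 0.172, 0.003], [0.172, 0.985, 0.002], [-0.002, 0.002, -1.0]] F [ 0.6 -0.6  0.3] w 0.0872 q [ 0.66  0.3  -0.34  0.   -0.93 -2.41]
shift [0.0039 0.0496 0.0093]
toolz down: yaw frac -0.0003
shift [0.0043 0.0492 0.2093]
toolz down: yaw frac -0.0003
```

View pics/s1.png

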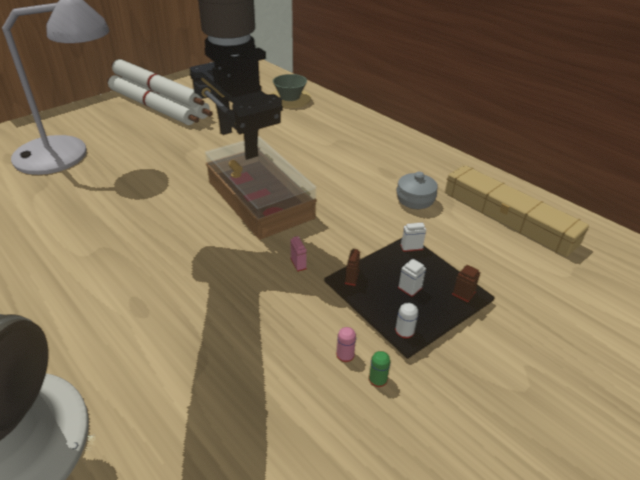

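The side view shows the gripper just above the pull (237,166), with everything else undisturbed. Next: align, descend and pinch the drum.

```bash
python3 -m jog '[[0.004,0.049,0,0],[0.004,0.049,0,0],[0.004,0.049,0.07,0],[0.004,0.049,0.14,0],[0.004,0.049,0.2,0],[0.004,0.049,0.207,0],[0.004,0.049,0.207,0],[0.004,0.049,0.207,0]]';  python3 -c "
from m import *
st();togo(pull(0),YAW);snap('side','s2',(180,80,340,240),3.7);"
```

```text
time: 3.12
eef_pos: [0.499, 0.2019, 0.087]
tcp_rot: [[-0.985, 0.17, 0.002], [0.17, 0.985, 0.001], [-0.001, 0.001, -1.0]]
ft_force: [1.1, 0.5, 0.5]
gripper_width: 0.0871
3.12 pos [0.499  0.2019 0.087 ] R [[-0.985, 0.17, 0.002], [0.17, 0.985, 0.001], [-0.001, 0.001, -1.0]] F [1.1 0.5 0.5] w 0.0871 q [ 0.69  0.39 -0.39  0.   -0.79 -2.43]
shift [-0.0007 -0.0024 -0.    ]
toolz down: yaw frac 0.0006
```

View pics/s2.png

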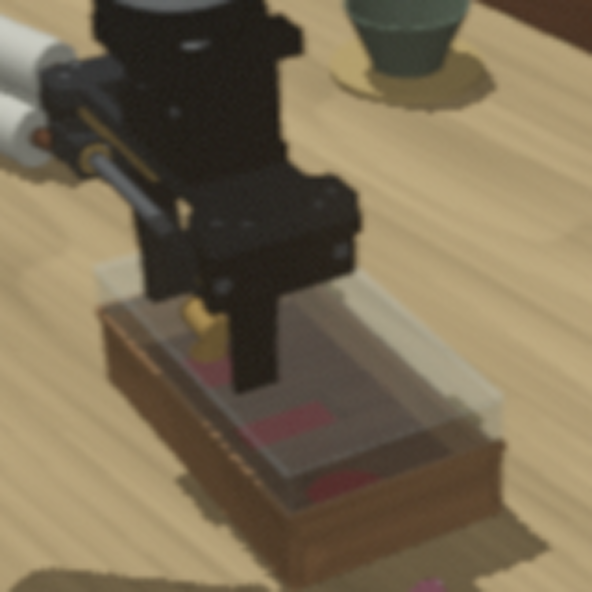

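The fingers straddle the brass drum (crop 205,325) above the lid. Closing.

```bash
python3 -m jog '[[0,0,0,0],[0,0,0,0],[0,0,0,0],[0,0,0,0],[0,0,0,0],[0,0,0,0],[0,0,0,0],[0,0,0,0]]' 1;  python3 -c "
from m import *
s=st()
R=np.array(s['tcp_rot']);
for d in range(0,96,6):
    e=R.T@(pull(np.radians(d))-pull(0))/.3; print(d,np.round(e,3))"
```

```text
time: 3.83
eef_pos: [0.4983, 0.2015, 0.0859]
tcp_rot: [[-0.985, 0.171, -0.0], [0.171, 0.985, -0.0], [0.0, -0.0, -1.0]]
ft_force: [-0.5, 0.3, 0.3]
gripper_width: 0.0417
3.83 pos [0.4983 0.2015 0.0859] R [[-0.985, 0.171, -0.0], [0.171, 0.985, -0.0], [0.0, -0.0, -1.0]] F [-0.5  0.3  0.3] w 0.0417 q [ 0.69  0.39 -0.4   0.   -0.78 -2.43]
0 [0. 0. 0.]
6 [-0.019 -0.    -0.036]
12 [-0.042 -0.    -0.069]
18 [-0.069 -0.    -0.1  ]
24 [-0.098 -0.    -0.128]
30 [-0.13  -0.    -0.153]
36 [-0.165 -0.    -0.174]
42 [-0.201 -0.    -0.191]
48 [-0.24  -0.    -0.205]
54 [-0.279 -0.    -0.214]
60 [-0.319 -0.    -0.22 ]
66 [-0.36  -0.    -0.221]
72 [-0.4   -0.    -0.218]
78 [-0.44 -0.   -0.21]
84 [-0.479 -0.    -0.199]
90 [-0.517 -0.    -0.183]
```

Fingers still closing; waiting more.

```bash
python3 -m jog '[[0,0,0,0],[0,0,0,0],[0,0,0,0],[0,0,0,0],[0,0,0,0],[0,0,0,0]]' 1;  python3 -m jog '[[-0.009,0,-0.018,0],[-0.019,0,-0.036,0],[-0.03,0,-0.053,0],[-0.042,0,-0.069,0],[-0.055,0,-0.085,0],[-0.069,0,-0.1,0],[-0.069,0,-0.1,0]]'
```

```text
time: 4.33
eef_pos: [0.4982, 0.2015, 0.0859]
tcp_rot: [[-0.985, 0.171, -0.0], [0.171, 0.985, -0.0], [0.0, -0.0, -1.0]]
ft_force: [0.4, -0.7, -0.3]
gripper_width: 0.0258
time: 4.92
eef_pos: [0.5195, 0.1978, 0.1171]
tcp_rot: [[-0.985, 0.171, 0.001], [0.171, 0.985, 0.0], [-0.001, 0.0, -1.0]]
ft_force: [-0.4, 0.5, -0.4]
gripper_width: 0.0254
```

```bash
python3 -m jog '[[-0.029,0,-0.028,0],[-0.061,0,-0.053,0],[-0.096,0,-0.074,0],[-0.132,0,-0.091,0],[-0.171,0,-0.105,0],[-0.21,0,-0.114,0],[-0.25,0,-0.12,0],[-0.25,0,-0.12,0]]'; python3 -c "
from m import *
st();togo(pull(np.radians(60)),YAW);snap('side','s3',(160,40,360,240),3);"
```

```text
time: 5.58
eef_pos: [0.594, 0.1851, 0.1529]
tcp_rot: [[-0.985, 0.171, 0.001], [0.171, 0.985, 0.0], [-0.001, 0.001, -1.0]]
ft_force: [0.1, 2.1, -1.5]
gripper_width: 0.0256
5.58 pos [0.594  0.1851 0.1529] R [[-0.985, 0.171, 0.001], [0.171, 0.985, 0.0], [-0.001, 0.001, -1.0]] F [ 0.1  2.1 -1.5] w 0.0256 q [ 0.56  0.44 -0.11  0.   -1.02 -2.31]
shift [ 0.0015 -0.0015 -0.0001]
toolz down: yaw frac -0.0
```

View pics/s3.png

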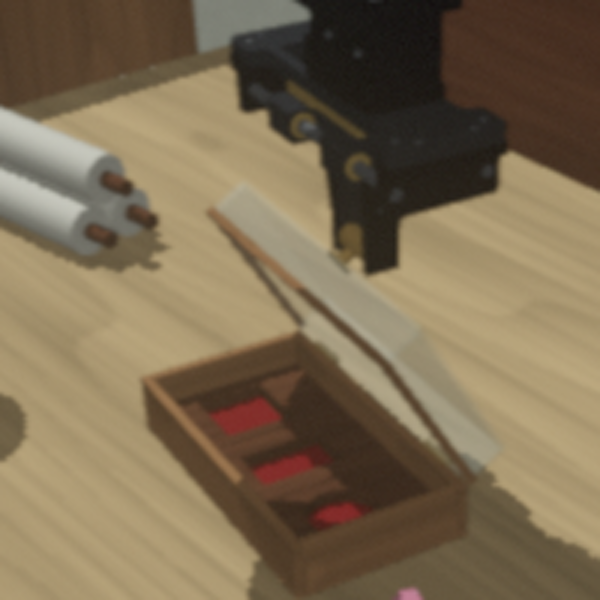

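The lid follows at about 60° with the drum held. Continuing to about 95°.

```bash
python3 -m jog '[[-0.041,0,-0.001,0],[-0.081,0,0.002,0],[-0.121,0,0.01,0],[-0.16,0,0.021,0],[-0.198,0,0.037,0],[-0.228,0,0.053,0],[-0.228,0,0.053,0],[-0.228,0,0.053,0]]'; python3 -c "
from m import *
st();togo(pull(np.radians(95)),YAW);snap('side','s4',(160,40,360,240),3);"
```

```text
time: 6.3
eef_pos: [0.6625, 0.1736, 0.1375]
tcp_rot: [[-0.985, 0.17, 0.006], [0.17, 0.985, 0.001], [-0.006, 0.002, -1.0]]
ft_force: [4.1, 0.3, 3.4]
gripper_width: 0.0259
6.3 pos [0.6625 0.1736 0.1375] R [[-0.985, 0.17, 0.006], [0.17, 0.985, 0.001], [-0.006, 0.002, -1.0]] F [4.1 0.3 3.4] w 0.0259 q [ 0.49  0.55  0.04  0.   -1.05 -2.24]
shift [ 0.0059 -0.0025  0.0008]
toolz down: yaw frac 0.0005
```

View pics/s4.png

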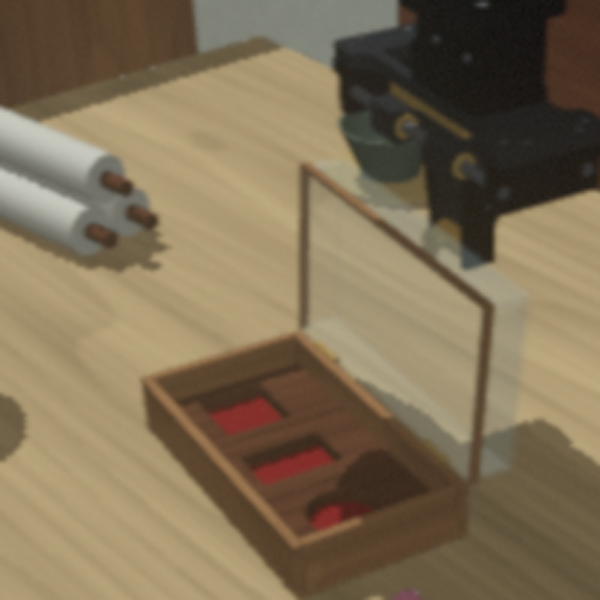

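The lid stands about upright (side crop, rim from (305,165) to (480,475)). Releasing, rising and going to the square seal.

```bash
python3 -m jog '[[0,0,0,0],[0,0,0,0],[0,0,0,0],[0,0,0,0],[0,0,0,0],[0,0,0,0],[0,0,0,0],[0,0,0,0]]' -0.2;python3 -m jog '[[0,0,-0.05,0],[0,0,-0.12,0],[0,0,-0.22,0],[0,0,-0.32,0],[0,0,-0.36,0],[0,0,-0.36,0]]' -1; python3 -c "
from m import *
st();togo([.558,-.164,.16],np.radians(91));snap('top','t5',(140,130,300,270),4.2);"
```

```text
time: 7.02
eef_pos: [0.6598, 0.1735, 0.1359]
tcp_rot: [[-0.985, 0.171, -0.0], [0.171, 0.985, -0.0], [0.0, -0.0, -1.0]]
ft_force: [0.2, 0.1, 0.2]
gripper_width: 0.0518
time: 7.52
eef_pos: [0.6617, 0.174, 0.249]
tcp_rot: [[-0.985, 0.17, 0.008], [0.17, 0.985, 0.003], [-0.007, 0.004, -1.0]]
ft_force: [0.4, -0.6, -0.7]
gripper_width: 0.0828
7.52 pos [0.6617 0.174  0.249 ] R [[-0.985, 0.17, 0.008], [0.17, 0.985, 0.003], [-0.007, 0.004, -1.0]] F [ 0.4 -0.6 -0.7] w 0.0828 q [ 0.49  0.47  0.19  0.   -1.28 -2.24]
shift [ 0.1508 -1.1703  0.2905]
toolz down: yaw frac -0.1201
```

View pics/t5.png

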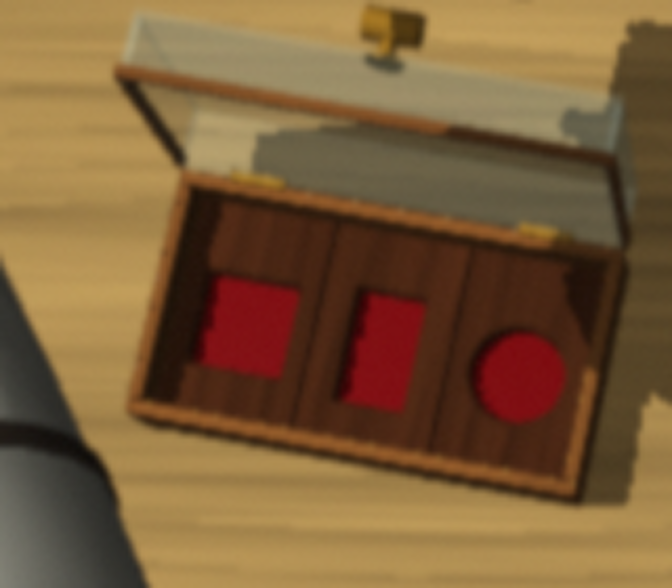

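The lid is open past the hinge with all three wells uncovered (crop: square 250,325; oblong 385,350; round 520,375). Re-measuring the wells while moving off.

```bash
python3 -m jog '[[0.02,-0.13,0,-0.06],[0.04,-0.26,0,-0.12],[0.06,-0.4,0,-0.12],[0.08,-0.53,0,-0.12],[0.1,-0.66,0,-0.12],[0.12,-0.8,0,-0.12],[0.15,-0.93,0,-0.12],[0.15,-1,0,-0.12]]' -1; python3 - <<'E'
from m import *
z=np.load('t5.npz');hsv=cv2.cvtColor(z['p'],cv2.COLOR_RGB2HSV);H,S,V=[hsv[...,i].astype(int) for i in range(3)]
for A,c in blobs('top',z['p'],((H<8)|(H>172))&(S>190)&(V>75),(180,190,280,240)):
    r=cv2.minAreaRect(toworld('top',c,.009)*1000); print(A,np.round(r[0],1),np.round(r[1],1),round(r[2],1))
st();togo([.558,-.164,.16],np.radians(91))
E
```

```text
time: 8.23
eef_pos: [0.5609, -0.1174, 0.2424]
tcp_rot: [[-1.0, -0.014, -0.004], [-0.014, 1.0, 0.0], [0.004, 0.0, -1.0]]
ft_force: [-0.3, -0.1, -0.0]
gripper_width: 0.0872
339.0 [527.2 126.2] [43.4 40.5] 2.0
375.0 [537.9 192.9] [31.5 56.8] 80.2
429.0 [549.2 259. ] [42.9 47.2] 79.5
8.23 pos [ 0.5609 -0.1174  0.2424] R [[-1.0, -0.014, -0.004], [-0.014, 1.0, 0.0], [0.004, 0.0, -1.0]] F [-0.3 -0.1 -0. ] w 0.0872 q [ 0.08  0.29 -0.1  -0.   -1.18 -1.63]
shift [ 0.0108 -0.1553  0.2748]
toolz down: yaw frac -0.0021
```

```bash
python3 -m jog '[[0.01,-0.13,0.1,0],[0.01,-0.155,0.2,0],[0.01,-0.155,0.33,0],[0.01,-0.155,0.42,0],[0.01,-0.155,0.42,0],[0.01,-0.155,0.42,0],[0.01,-0.155,0.42,0]]'; python3 - <<'E'
from m import *
st();togo([.558,-.164,.039],np.radians(91)); snap('side','s6',(330,140,500,310),3.5)
E
```

```text
time: 8.82
eef_pos: [0.5632, -0.161, 0.1191]
tcp_rot: [[-1.0, -0.018, 0.002], [-0.018, 1.0, -0.001], [-0.002, -0.001, -1.0]]
ft_force: [0.5, 0.1, 1.4]
gripper_width: 0.0872
8.82 pos [ 0.5632 -0.161   0.1191] R [[-1.0, -0.018, 0.002], [-0.018, 1.0, -0.001], [-0.002, -0.001, -1.0]] F [0.5 0.1 1.4] w 0.0872 q [-0.    0.42 -0.24  0.   -0.91 -1.55]
shift [ 0.0178 -0.0095  0.2671]
toolz down: yaw frac 0.0003
```

View pics/s6.png

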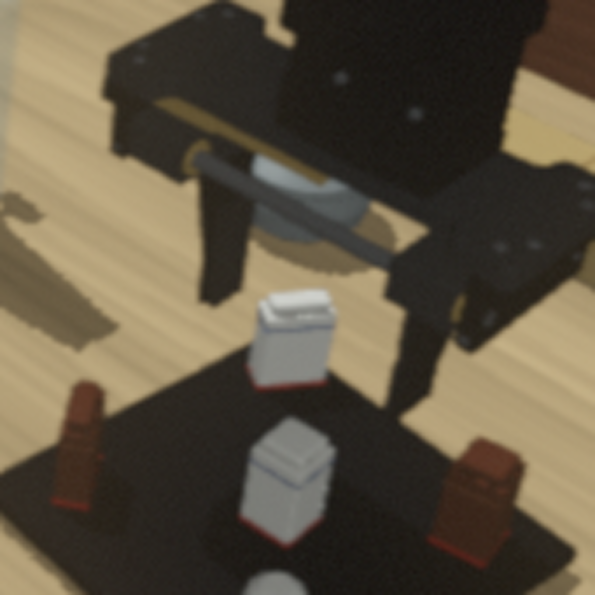

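The open fingers straddle the white square seal (crop 288,480), with clearance to the others. Descend.

```bash
python3 -m jog '[[0.018,-0.0095,0,0],[0.018,-0.0095,0.04,0],[0.018,-0.0095,0.1,0],[0.018,-0.0095,0.17,0],[0.018,-0.0095,0.23,0],[0.018,-0.0095,0.265,0],[0.018,-0.0095,0.267,0],[0.018,-0.0095,0.267,0]]'; python3 -m jog '[[0,0,0,0],[0,0,0,0],[0,0,0,0],[0,0,0,0],[0,0,0,0],[0,0,0,0],[0,0,0,0],[0,0,0,0]]' 1;python3 -m jog '[[0,0,0,0],[0,0,0,0],[0,0,0,0],[0,0,0,0],[0,0,0,0],[0,0,0,0]]' 1; python3 - <<'E'
from m import *
st();togo([.558,-.164,.039],np.radians(91)); snap('side','s7',(330,140,500,310),3.5)
E
```

```text
time: 9.53
eef_pos: [0.5573, -0.164, 0.0387]
tcp_rot: [[-1.0, -0.017, 0.001], [-0.017, 1.0, -0.0], [-0.001, -0.0, -1.0]]
ft_force: [0.1, -0.2, -0.6]
gripper_width: 0.0871
time: 10.2
eef_pos: [0.5568, -0.1639, 0.038]
tcp_rot: [[-1.0, -0.017, -0.0], [-0.017, 1.0, -0.0], [0.0, -0.0, -1.0]]
ft_force: [0.2, 1.8, 0.6]
gripper_width: 0.0415
time: 10.7
eef_pos: [0.5567, -0.1639, 0.0379]
tcp_rot: [[-1.0, -0.017, -0.0], [-0.017, 1.0, 0.0], [0.0, 0.0, -1.0]]
ft_force: [0.4, -0.4, -0.7]
gripper_width: 0.026
10.7 pos [ 0.5567 -0.1639  0.0379] R [[-1.0, -0.017, -0.0], [-0.017, 1.0, 0.0], [0.0, 0.0, -1.0]] F [ 0.4 -0.4 -0.7] w 0.026 q [-0.01  0.52 -0.33 -0.   -0.72 -1.55]
shift [-0.0042 -0.0003 -0.0037]
toolz down: yaw frac -0.0004
```

View pics/s7.png

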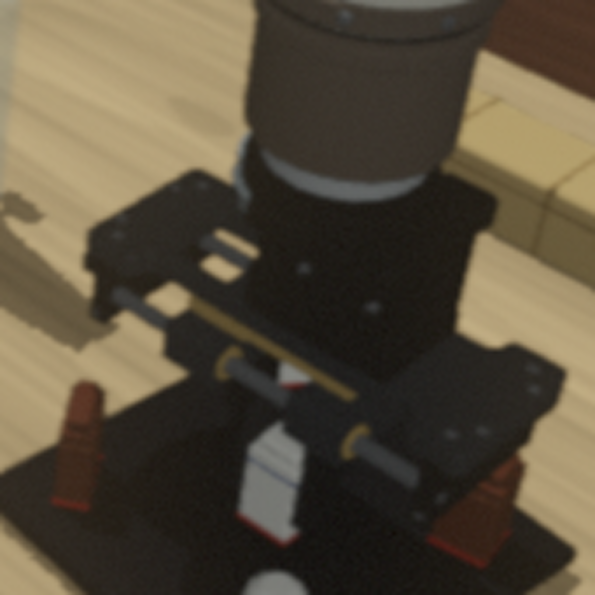

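Gripped at 26.0 mm, which matches the seal. Lift and carry.

```bash
python3 -m jog '[[0,0,-0.03,0],[0,0,-0.08,0],[0,0,-0.16,0],[0,0,-0.26,0],[0,0,-0.36,0],[0,0,-0.42,0],[0,0,-0.42,0]]'; python3 -m jog '[[0,0.05,0,0.06],[0,0.14,0,0.12],[0,0.26,0,0.12],[0,0.4,0,0.12],[0,0.53,0,0.12],[0,0.66,0,0.12],[0,0.78,0,0.12],[0,0.84,0,0.12]]'; python3 - <<'E'
from m import *
st();togo([.549,.257,.16],YAW); snap('side','s8',(200,40,480,320),2.1)
E
```

```text
time: 11.33
eef_pos: [0.5596, -0.1643, 0.1698]
tcp_rot: [[-1.0, -0.018, 0.01], [-0.018, 1.0, -0.002], [-0.01, -0.002, -1.0]]
ft_force: [0.3, 0.8, 0.2]
gripper_width: 0.0259
time: 12.0
eef_pos: [0.5519, 0.0915, 0.1635]
tcp_rot: [[-0.986, 0.168, -0.0], [0.168, 0.986, 0.0], [0.001, 0.0, -1.0]]
ft_force: [0.4, -0.5, -0.4]
gripper_width: 0.0262
12.0 pos [0.5519 0.0915 0.1635] R [[-0.986, 0.168, -0.0], [0.168, 0.986, 0.0], [0.001, 0.0, -1.0]] F [ 0.4 -0.5 -0.4] w 0.0262 q [ 0.45  0.33 -0.25 -0.   -0.99 -2.19]
shift [0.1022 0.5422 0.0121]
toolz down: yaw frac 0.0021
```

View pics/s8.png

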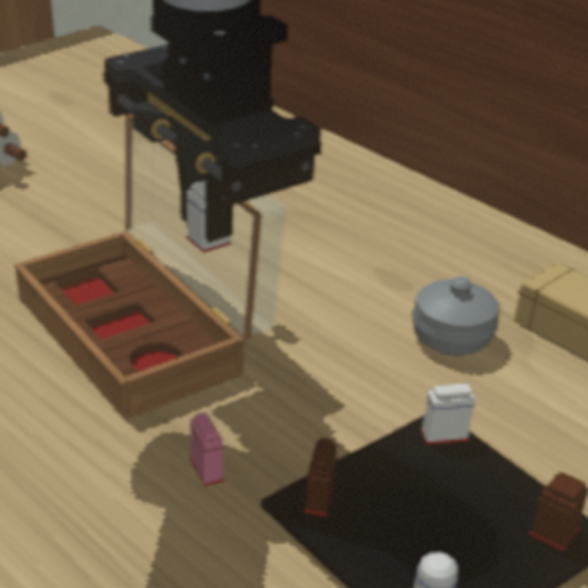

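The square seal hangs upright in the jaws (crop 210,220). Continuing to the square well.

```bash
python3 -m jog '[[0.05,0.08,0,0],[0.08,0.2,0,0],[0.1,0.32,0,0],[0.1,0.42,0,0],[0.1,0.51,0,0],[0.1,0.53,0,0],[0.1,0.53,0,0],[0.1,0.53,0,0]]'; python3 -m jog '[[0,0,0.05,0],[0,0,0.12,0],[0,0,0.2,0],[0,0,0.24,0],[0,0,0.24,0],[0,0,0.24,0]]'; python3 - <<'E'
from m import *
st();togo([.549,.257,.031],YAW); snap('side','s9',(170,40,370,240),3); snap('top','t9',(140,130,300,270),4.2)
E
```

```text
time: 12.72
eef_pos: [0.5495, 0.2492, 0.1632]
tcp_rot: [[-0.985, 0.171, -0.002], [0.171, 0.985, -0.001], [0.002, -0.001, -1.0]]
ft_force: [-0.3, -0.9, -1.2]
gripper_width: 0.0258
time: 13.22
eef_pos: [0.5499, 0.2482, 0.0917]
tcp_rot: [[-0.985, 0.172, -0.001], [0.172, 0.985, -0.001], [0.001, -0.002, -1.0]]
ft_force: [0.5, 0.7, -0.3]
gripper_width: 0.0257
13.22 pos [0.5499 0.2482 0.0917] R [[-0.985, 0.172, -0.001], [0.172, 0.985, -0.001], [0.001, -0.002, -1.0]] F [ 0.5  0.7 -0.3] w 0.0257 q [ 0.69  0.48 -0.22  0.   -0.87 -2.44]
shift [0.0079 0.0288 0.2023]
toolz down: yaw frac -0.0006
```

View pics/s9.png

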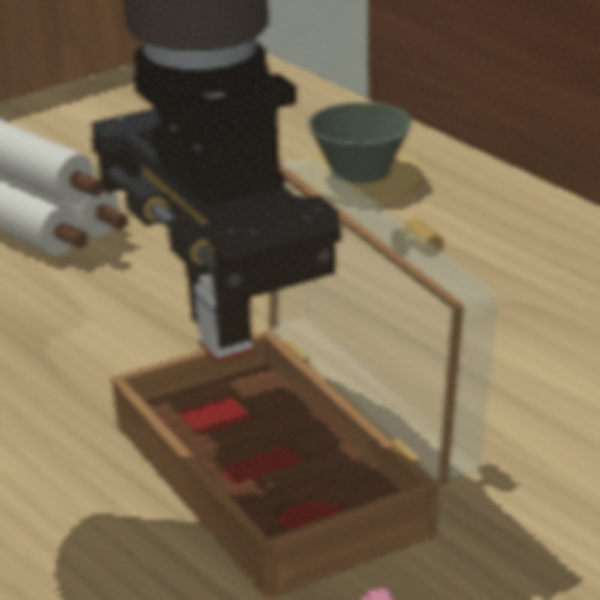

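View pics/t9.png

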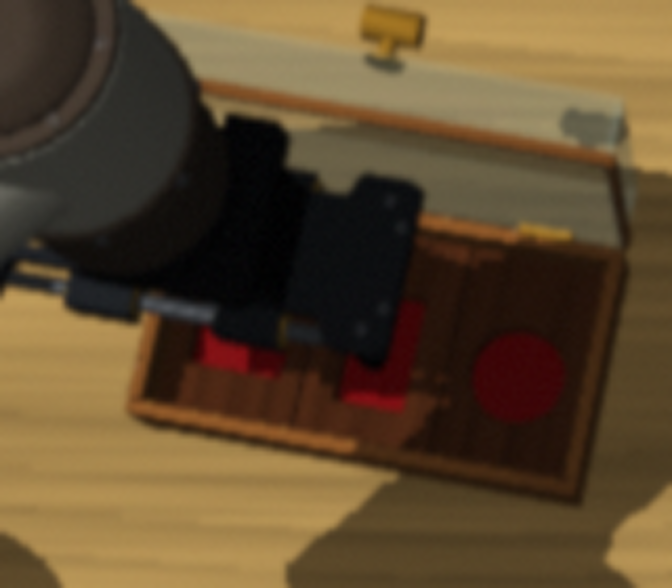

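The square seal hangs above the square well, clear of the rim and the lid. Lower slowly.

```bash
python3 -m jog '[[0.008,0.029,0,0],[0.008,0.029,0.02,0],[0.008,0.029,0.06,0],[0.008,0.029,0.11,0],[0.008,0.029,0.15,0],[0.008,0.029,0.18,0],[0.008,0.029,0.185,0],[0.008,0.029,0.185,0]]'; python3 - <<'E'
from m import *
st();togo([.549,.257,.031],YAW)
E
```

```text
time: 13.98
eef_pos: [0.5491, 0.2589, 0.036]
tcp_rot: [[-0.985, 0.17, -0.001], [0.17, 0.985, -0.001], [0.001, -0.001, -1.0]]
ft_force: [0.5, 0.5, -0.0]
gripper_width: 0.0257
13.98 pos [0.5491 0.2589 0.036 ] R [[-0.985, 0.17, -0.001], [0.17, 0.985, -0.001], [0.001, -0.001, -1.0]] F [ 0.5  0.5 -0. ] w 0.0257 q [ 0.71  0.55 -0.26  0.   -0.76 -2.45]
shift [-0.0007 -0.0062  0.0167]
toolz down: yaw frac 0.0005
```

```bash
python3 -m jog '[[0,-0.003,0.003,0],[0,-0.006,0.007,0],[0,-0.006,0.01,0],[0,-0.006,0.012,0],[0,-0.006,0.014,0],[0,-0.006,0.014,0]]'; python3 -c "
from m import *
st()"
```

```text
time: 14.48
eef_pos: [0.549, 0.257, 0.0324]
tcp_rot: [[-0.985, 0.171, 0.0], [0.171, 0.985, 0.0], [-0.0, 0.0, -1.0]]
ft_force: [0.7, 0.7, -1.0]
gripper_width: 0.0259
14.48 pos [0.549  0.257  0.0324] R [[-0.985, 0.171, 0.0], [0.171, 0.985, 0.0], [-0.0, 0.0, -1.0]] F [ 0.7  0.7 -1. ] w 0.0259 q [ 0.7   0.56 -0.27 -0.   -0.75 -2.45]
```

```bash
python3 -m jog '[[0,0,0.002,0],[0,0,0.003,0],[0,0,0.003,0],[0,0,0.003,0]]';python3 -m jog '[[0,0,0.002,0],[0,0,0.003,0],[0,0,0.003,0],[0,0,0.003,0]]'
```

```text
time: 14.82
eef_pos: [0.5489, 0.257, 0.0313]
tcp_rot: [[-0.985, 0.171, -0.0], [0.171, 0.985, -0.0], [0.0, -0.0, -1.0]]
ft_force: [0.1, -0.1, -1.0]
gripper_width: 0.0259
time: 15.15
eef_pos: [0.5491, 0.2571, 0.0309]
tcp_rot: [[-0.985, 0.171, 0.0], [0.171, 0.985, 0.0], [-0.0, 0.0, -1.0]]
ft_force: [-0.8, -1.0, 2.6]
gripper_width: 0.0256
```

```bash
python3 -m jog '[[0,0,0.002,0],[0,0,0.002,0],[0,0,0.002,0]]'; python3 -m jog '[[0,0,0,0]]'
```

```text
time: 15.4
eef_pos: [0.5491, 0.2571, 0.0309]
tcp_rot: [[-0.985, 0.17, 0.001], [0.17, 0.985, 0.0], [-0.001, 0.0, -1.0]]
ft_force: [-1.5, -0.7, 6.2]
gripper_width: 0.0256
time: 15.48
eef_pos: [0.5491, 0.2571, 0.0309]
tcp_rot: [[-0.985, 0.17, 0.001], [0.17, 0.985, 0.0], [-0.001, 0.0, -1.0]]
ft_force: [-2.2, -1.3, 5.6]
gripper_width: 0.026
```

Seated (6 N at the predicted height). Ease off and release with a narrow opening.

```bash
python3 -m jog '[[0,0,-0.003,0],[0,0,-0.003,0]]'; python3 -m jog '[[0,0,0,0],[0,0,0,0],[0,0,0,0],[0,0,0,0],[0,0,0,0]]' 0.18; python3 -m jog '[[0,0,-0.02,0],[0,0,-0.06,0],[0,0,-0.12,0],[0,0,-0.22,0],[0,0,-0.34,0],[0,0,-0.44,0],[0,0,-0.44,0],[0,0,-0.44,0]]'; python3 - <<'E'
from m import *
st();togo([.486,-.2137,.16],YAW); snap('side','s10',(170,40,370,240),3)
E
```

```text
time: 15.65
eef_pos: [0.5491, 0.2572, 0.0309]
tcp_rot: [[-0.985, 0.171, 0.0], [0.171, 0.985, 0.0], [-0.0, 0.0, -1.0]]
ft_force: [-1.5, 0.2, 1.4]
gripper_width: 0.0256
time: 16.07
eef_pos: [0.5489, 0.257, 0.0306]
tcp_rot: [[-0.985, 0.171, -0.0], [0.171, 0.985, -0.0], [0.0, -0.0, -1.0]]
ft_force: [-0.2, -0.6, -0.3]
gripper_width: 0.0354
time: 16.73
eef_pos: [0.5499, 0.2578, 0.1656]
tcp_rot: [[-0.985, 0.171, 0.004], [0.171, 0.985, 0.004], [-0.004, 0.004, -1.0]]
ft_force: [0.7, -0.4, -0.9]
gripper_width: 0.0356
16.73 pos [0.5499 0.2578 0.1656] R [[-0.985, 0.171, 0.004], [0.171, 0.985, 0.004], [-0.004, 0.004, -1.0]] F [ 0.7 -0.4 -0.9] w 0.0356 q [ 0.7   0.4  -0.13  0.   -1.03 -2.45]
shift [-0.0585 -1.585   0.012 ]
toolz down: yaw frac 0.0003
```

View pics/s10.png

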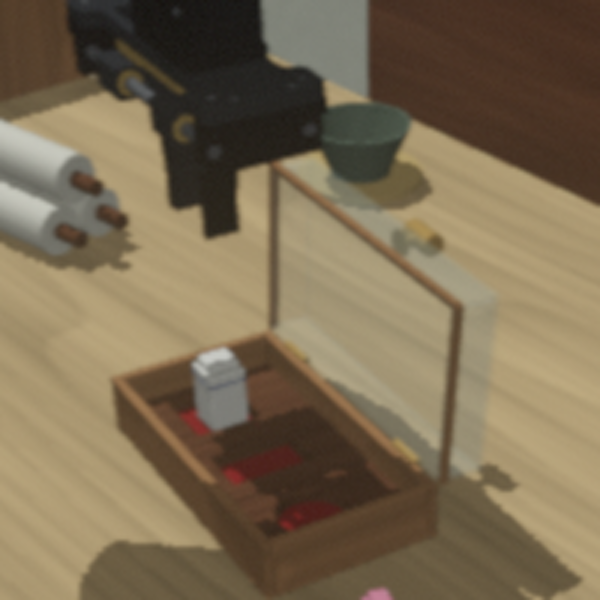

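The white square seal stands upright in the square well (crop 220,390). Now the round one.

```bash
python3 -m jog '[[0,-0.06,0,0],[0,-0.16,0,0],[0,-0.28,0,0],[0,-0.42,0,0],[0,-0.55,0,0],[0,-0.68,0,0],[0,-0.81,0,0],[0,-0.94,0,0]]' -1; python3 -m jog '[[0,-0.13,0,0],[0,-0.26,0,0],[-0.02,-0.4,0,0],[-0.05,-0.53,0,0],[-0.057,-0.62,0,0],[-0.057,-0.645,0,0],[-0.057,-0.645,0,0],[-0.057,-0.645,0,0]]';python3 - <<'E'
from m import *
st();togo([.486,-.2137,.039],YAW); snap('side','s11',(300,150,500,350),3)
E
```

```text
time: 17.45
eef_pos: [0.499, -0.0227, 0.1613]
tcp_rot: [[-0.985, 0.17, -0.003], [0.17, 0.985, -0.001], [0.003, -0.001, -1.0]]
ft_force: [0.7, -0.1, 0.9]
gripper_width: 0.081
time: 18.12
eef_pos: [0.4838, -0.2141, 0.1616]
tcp_rot: [[-0.985, 0.172, -0.003], [0.172, 0.985, 0.001], [0.003, 0.0, -1.0]]
ft_force: [-0.5, -0.3, 0.2]
gripper_width: 0.0869
18.12 pos [ 0.4838 -0.2141  0.1616] R [[-0.985, 0.172, -0.003], [0.172, 0.985, 0.001], [0.003, 0.0, -1.0]] F [-0.5 -0.3  0.2] w 0.0869 q [-0.11  0.29 -0.32 -0.   -0.96 -1.63]
shift [-0.0081  0.0025  0.4086]
toolz down: yaw frac -0.0004
```

View pics/s11.png

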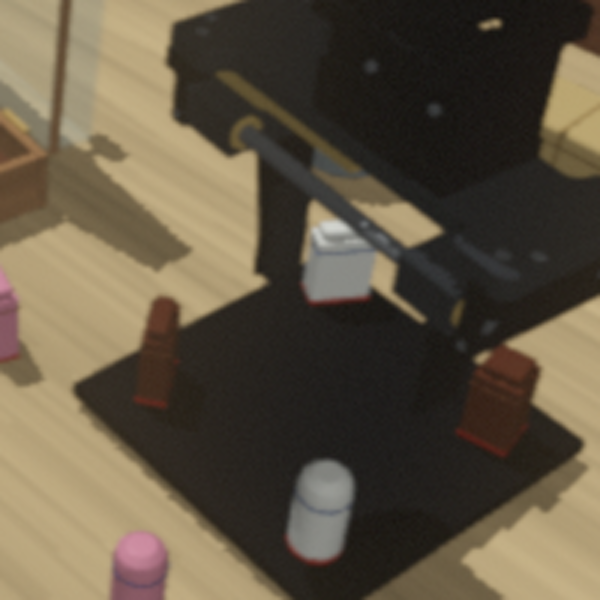

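Jaws are around the white round seal (crop 322,510; white with a blue line, standing on the stand). The pink and green ones stand off the stand, clear. Descend and grip.

```bash
python3 -m jog '[[-0.008,0.0025,0.05,0],[-0.008,0.0025,0.12,0],[-0.008,0.0025,0.2,0],[-0.008,0.0025,0.27,0],[-0.008,0.0025,0.34,0],[-0.008,0.0025,0.4,0],[-0.008,0.0025,0.417,0],[-0.008,0.0025,0.417,0]]'; python3 -m jog '[[0,0,0,0],[0,0,0,0],[0,0,0,0],[0,0,0,0],[0,0,0,0],[0,0,0,0],[0,0,0,0],[0,0,0,0]]' 1;python3 -m jog '[[0,0,0,0],[0,0,0,0],[0,0,0,0],[0,0,0,0],[0,0,0,0],[0,0,0,0],[0,0,0,0]]' 1; python3 - <<'E'
from m import *
st();snap('side','s12',(300,150,500,350),3)
E
```

```text
time: 18.83
eef_pos: [0.4863, -0.2126, 0.0363]
tcp_rot: [[-0.986, 0.169, -0.004], [0.169, 0.986, 0.001], [0.004, -0.0, -1.0]]
ft_force: [-0.8, -0.0, 0.3]
gripper_width: 0.087
time: 19.5
eef_pos: [0.4871, -0.2141, 0.0378]
tcp_rot: [[-0.985, 0.171, 0.0], [0.171, 0.985, -0.0], [-0.0, 0.0, -1.0]]
ft_force: [-0.1, -0.6, -0.2]
gripper_width: 0.0418
time: 20.08
eef_pos: [0.4871, -0.2141, 0.0376]
tcp_rot: [[-0.985, 0.171, -0.0], [0.171, 0.985, -0.0], [0.0, -0.0, -1.0]]
ft_force: [0.2, 0.0, 0.1]
gripper_width: 0.0251
20.08 pos [ 0.4871 -0.2141  0.0376] R [[-0.985, 0.171, -0.0], [0.171, 0.985, -0.0], [0.0, -0.0, -1.0]] F [0.2 0.  0.1] w 0.0251 q [-0.11  0.45 -0.45  0.   -0.66 -1.63]
```

View pics/s12.png

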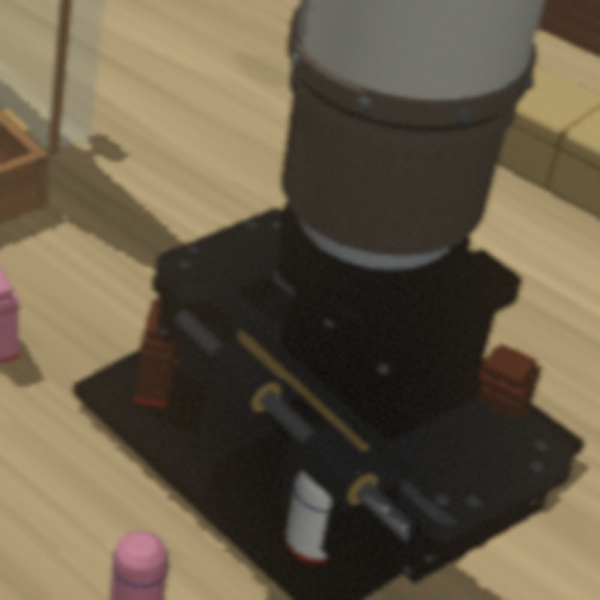

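```bash
python3 -m jog '[[0,0,0,0],[0,0,-0.02,0],[0,0,-0.05,0],[0,0,-0.1,0],[0,0,-0.18,0],[0,0,-0.28,0],[0,0,-0.36,0],[0,0,-0.4,0]]'; python3 - <<'E'
from m import *
st();snap('side','s13',(300,150,500,350),3); togo([.528,.131,.16],YAW)
E
```

```text
time: 20.8
eef_pos: [0.4888, -0.2145, 0.1622]
tcp_rot: [[-0.985, 0.17, 0.007], [0.17, 0.985, -0.002], [-0.007, -0.001, -1.0]]
ft_force: [0.0, 0.5, 0.0]
gripper_width: 0.0252
20.8 pos [ 0.4888 -0.2145  0.1622] R [[-0.985, 0.17, 0.007], [0.17, 0.985, -0.002], [-0.007, -0.001, -1.0]] F [0.  0.5 0. ] w 0.0252 q [-0.11  0.29 -0.32  0.   -0.95 -1.63]
shift [0.0696 1.1573 0.0101]
toolz down: yaw frac 0.001
```

View pics/s13.png

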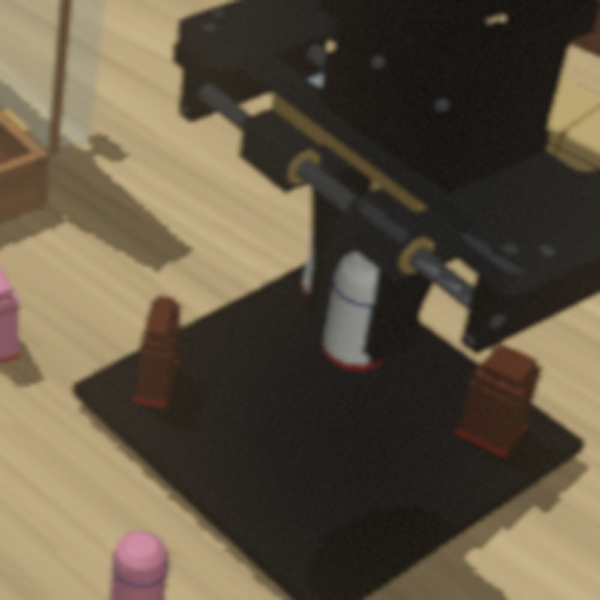

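```bash
python3 - <<'E'
from m import *
s=bot.read_state();R=np.array(s['tcp_rot'])
for nm in('s13','s11'):
    z=np.load(nm+'.npz');hsv=cv2.cvtColor(z['p'],cv2.COLOR_RGB2HSV);H,S,V=[hsv[...,i].astype(int) for i in range(3)]
    K,T=cal('side');v,u=np.mgrid[:480,:640];d=z['d'];X=np.stack([(u-K[0,2])/K[0,0]*d,(v-K[1,2])/K[1,1]*d,d],-1)@T[:3,:3].T+T[:3,3]
    m=np.zeros((480,640),bool); m[220:345,395:432]=1
    m&=(S<60)&(V>90)
    if nm=='s13': m[275:]=0
    else: m[:300]=0
    P=X[m]; 
    # cylinder part: fit circle r=13 to points below dome
    zf=.1406 if nm=='s13' else .016
    Q=P[(P[:,2]>zf+.004)&(P[:,2]<zf+.030)][:,:2]
    from scipy.optimize import least_squares
    r=least_squares(lambda c:np.hypot(*(Q-c).T)-.013,Q.mean(0)+[.01,.01],loss='soft_l1',f_scale=.002)
    print(nm,len(P),len(Q),np.round(r.x,4),r.cost, P[:,2].min(),P[:,2].max())
    if nm=='s13': print("in tool",R[:2,:2].T@(r.x-s['eef_pos'][:2]))
E
```

```text
s13 472 206 [ 0.4864 -0.2128] 9.902423140401594e-05 0.014516292182795376 0.5958906281536349
in tool [0.00352328 0.00132049]
s11 541 229 [ 0.4842 -0.213 ] 5.1608250292129366e-05 0.014205628646965174 0.5958906281536349
```

A cylinder fit puts the round seal within about 3 mm of the jaw centre, so it is well held. Carry it to the round well.

```bash
python3 -m jog '[[0.01,0.06,0,0],[0.02,0.15,0,0],[0.03,0.27,0,0],[0.04,0.4,0,0],[0.05,0.53,0,0],[0.06,0.66,0,0],[0.07,0.78,0,0],[0.07,0.84,0,0]]'; python3 -m jog '[[0,0.08,0,0],[0,0.17,0,0],[0,0.25,0,0],[0,0.29,0.02,0],[0,0.3,0.08,0],[0,0.3,0.16,0],[0,0.3,0.22,0],[0,0.3,0.22,0]]'; python3 - <<'E'
from m import *
st();snap('side','s14',(170,40,370,240),3); togo([.529,.130,.0306],YAW)
E
```

```text
time: 21.52
eef_pos: [0.5093, 0.0411, 0.1578]
tcp_rot: [[-0.986, 0.168, 0.0], [0.168, 0.986, 0.001], [-0.0, 0.001, -1.0]]
ft_force: [-0.1, -0.1, -0.5]
gripper_width: 0.0253
time: 22.18
eef_pos: [0.5215, 0.1249, 0.0875]
tcp_rot: [[-0.985, 0.172, -0.009], [0.172, 0.985, -0.004], [0.008, -0.005, -1.0]]
ft_force: [-0.7, -1.2, -0.7]
gripper_width: 0.0249
22.18 pos [0.5215 0.1249 0.0875] R [[-0.985, 0.172, -0.009], [0.172, 0.985, -0.004], [0.008, -0.005, -1.0]] F [-0.7 -1.2 -0.7] w 0.0249 q [ 0.54  0.39 -0.39 -0.   -0.8  -2.28]
shift [-0.0177  0.0192  0.1965]
toolz down: yaw frac 0.0
```

View pics/s14.png

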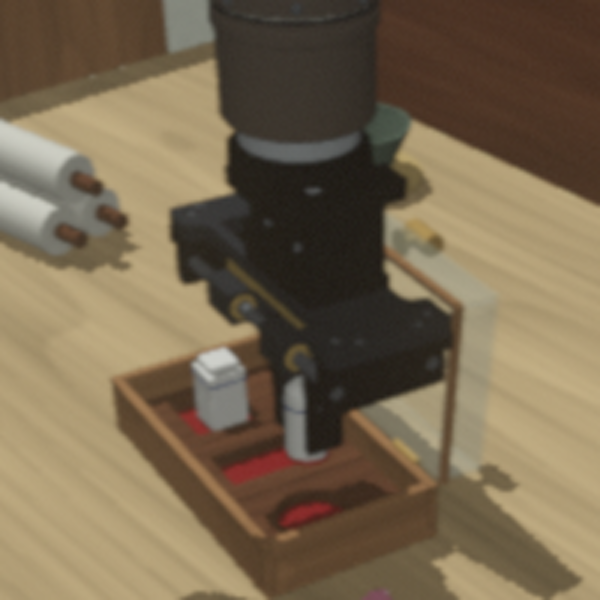

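```bash
python3 -m jog '[[-0.017,0.019,0,0],[-0.017,0.019,0,0],[-0.017,0.019,0.03,0],[-0.017,0.019,0.07,0],[-0.017,0.019,0.12,0],[-0.017,0.019,0.15,0],[-0.017,0.019,0.17,0],[-0.017,0.019,0.17,0]]'; python3 -m jog '[[0,0,0,0]]'; python3 - <<'E'
from m import *
st(); togo([.529,.130,.0306],YAW); snap('side','s15',(170,40,370,240),3);
E
```

```text
time: 22.9
eef_pos: [0.5302, 0.1309, 0.0395]
tcp_rot: [[-0.985, 0.171, -0.002], [0.171, 0.985, -0.001], [0.002, -0.001, -1.0]]
ft_force: [0.4, -0.2, -0.6]
gripper_width: 0.0255
time: 22.98
eef_pos: [0.531, 0.1313, 0.0408]
tcp_rot: [[-0.985, 0.171, 0.0], [0.171, 0.985, -0.0], [-0.0, -0.0, -1.0]]
ft_force: [-0.0, 0.2, -0.4]
gripper_width: 0.025
22.98 pos [0.531  0.1313 0.0408] R [[-0.985, 0.171, 0.0], [0.171, 0.985, -0.0], [-0.0, -0.0, -1.0]] F [-0.   0.2 -0.4] w 0.025 q [ 0.54  0.47 -0.41  0.   -0.69 -2.28]
shift [ 0.006  -0.0054  0.0339]
toolz down: yaw frac 0.0004
```

View pics/s15.png

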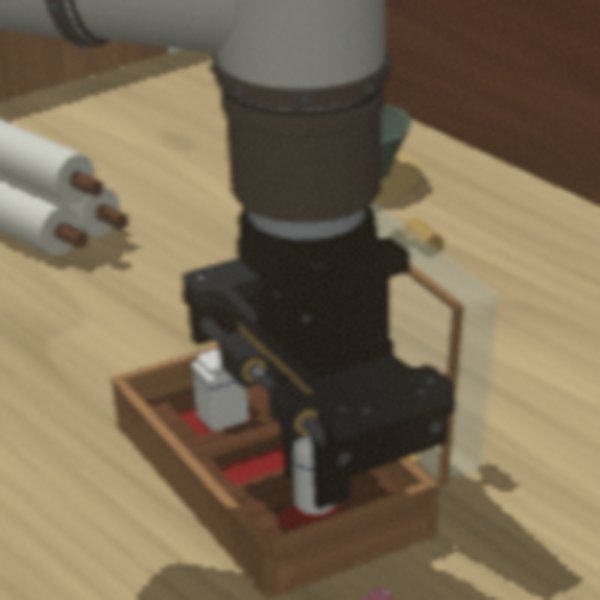

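Aligned over the round well (crop 312,505). Final slow lowering.

```bash
python3 -m jog '[[0.006,-0.005,0.006,0],[0.006,-0.005,0.012,0],[0.006,-0.005,0.018,0],[0.006,-0.005,0.024,0],[0.006,-0.005,0.028,0],[0.006,-0.005,0.03,0],[0.006,-0.005,0.03,0]]'; python3 -m jog '[[0,0,0.002,0],[0,0,0.003,0],[0,0,0.003,0],[0,0,0.003,0]]';python3 -m jog '[[0,0,0.002,0],[0,0,0.003,0],[0,0,0.003,0],[0,0,0.003,0]]'
```

```text
time: 23.62
eef_pos: [0.5287, 0.13, 0.0315]
tcp_rot: [[-0.985, 0.171, -0.0], [0.171, 0.985, -0.0], [0.0, -0.0, -1.0]]
ft_force: [-0.1, -0.1, -1.5]
gripper_width: 0.0251
time: 23.95
eef_pos: [0.5288, 0.1301, 0.0308]
tcp_rot: [[-0.985, 0.171, 0.0], [0.171, 0.985, 0.0], [-0.0, 0.0, -1.0]]
ft_force: [1.1, -0.1, -0.4]
gripper_width: 0.0256
time: 24.28
eef_pos: [0.5289, 0.1301, 0.0306]
tcp_rot: [[-0.985, 0.17, 0.0], [0.17, 0.985, 0.0], [-0.0, 0.0, -1.0]]
ft_force: [-1.5, -0.3, 5.6]
gripper_width: 0.0251
```

Seated at .0306 as predicted (5.6 N). Ease off and release.

```bash
python3 -m jog '[[0,0,-0.003,0],[0,0,-0.003,0]]'; python3 -m jog '[[0,0,0,0],[0,0,0,0],[0,0,0,0],[0,0,0,0],[0,0,0,0]]' 0.2; python3 -m jog '[[0,0,-0.02,0],[0,0,-0.06,0],[0,0,-0.12,0],[0,0,-0.22,0],[0,0,-0.34,0],[0,0,-0.44,0],[0,0,-0.44,0],[0,0,-0.44,0]]'; python3 - <<'E'
from m import *
st();togo([.6345,-.104,.16],np.radians(59.4)); snap('side','s16',(170,40,370,240),3)
E
```

```text
time: 24.45
eef_pos: [0.5289, 0.1302, 0.0308]
tcp_rot: [[-0.985, 0.171, 0.0], [0.171, 0.985, 0.0], [-0.0, 0.0, -1.0]]
ft_force: [0.4, 0.2, -0.8]
gripper_width: 0.0253
time: 24.87
eef_pos: [0.5288, 0.1301, 0.0307]
tcp_rot: [[-0.985, 0.171, -0.0], [0.171, 0.985, -0.0], [0.0, -0.0, -1.0]]
ft_force: [0.4, -0.0, -0.3]
gripper_width: 0.0343
time: 25.53
eef_pos: [0.5297, 0.1306, 0.1653]
tcp_rot: [[-0.985, 0.171, 0.005], [0.171, 0.985, 0.003], [-0.004, 0.004, -1.0]]
ft_force: [-0.9, 0.2, -0.5]
gripper_width: 0.035
25.53 pos [0.5297 0.1306 0.1653] R [[-0.985, 0.171, 0.005], [0.171, 0.985, 0.003], [-0.004, 0.004, -1.0]] F [-0.9  0.2 -0.5] w 0.035 q [ 0.54  0.31 -0.29 -0.   -0.97 -2.28]
shift [-0.4776 -0.7111  0.0172]
toolz down: yaw frac 0.2308
```

View pics/s16.png

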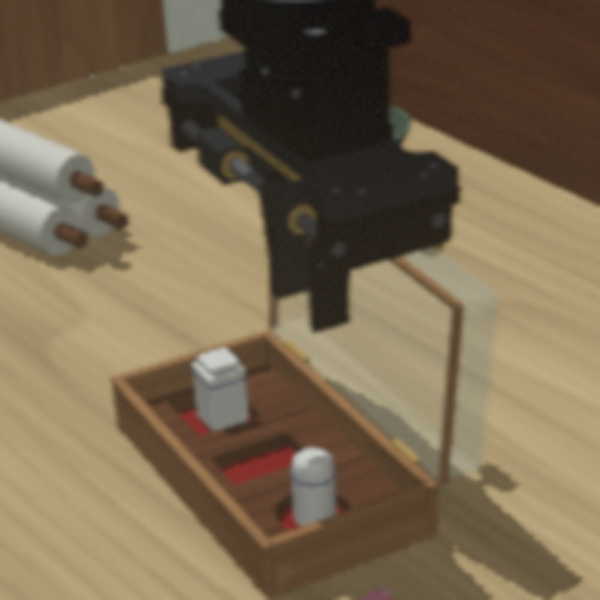

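White round seal upright in its well (crop 313,485). Next the oblong; first checking the blue pot's distance.

```bash
python3 -m jog '[[0,-0.06,0,0.06],[0,-0.16,0,0.14],[0,-0.28,0,0.2],[0,-0.42,0,0.231],[-0.1,-0.5,0,0.231],[-0.2,-0.6,0,0.231],[-0.3,-0.66,0,0.231],[-0.4,-0.7,0,0.231]]' -1;python3 - <<'E'
from m import *
X=np.load('topX.npy'); P=X[80:128,312:360].reshape(-1,3); P=P[P[:,2]>.02]
print(P.min(0),P.max(0))
st();togo([.6345,-.104,.16],np.radians(59.4))
E
```

```text
time: 26.25
eef_pos: [0.6107, -0.0999, 0.161]
tcp_rot: [[-0.859, 0.511, -0.004], [0.511, 0.859, -0.0], [0.003, -0.002, -1.0]]
ft_force: [0.0, 0.5, 0.6]
gripper_width: 0.0803
[ 0.30190179 -0.05021361  0.02015584] [0.8039034  0.02806606 1.18941038]
26.25 pos [ 0.6107 -0.0999  0.161 ] R [[-0.859, 0.511, -0.004], [0.511, 0.859, -0.0], [0.003, -0.002, -1.0]] F [0.  0.5 0.6] w 0.0803 q [ 0.1   0.43 -0.1  -0.   -1.04 -2.21]
shift [-0.0751  0.0289  0.003 ]
toolz down: yaw frac -0.0016
```

```bash
python3 -m jog '[[-0.03,0.01,0,0],[-0.06,0.01,0,0],[-0.06,0.01,0,0],[-0.06,0.01,0,0],[-0.06,0.01,0,0]]' -1;python3 - <<'E'
from m import *
X=np.load('topX.npy'); P=X[80:128,312:360].reshape(-1,3); P=P[(P[:,2]>.02)&(P[:,2]<.3)]
print(P.min(0),P.max(0))
st();togo([.6345,-.104,.039],np.radians(59.4)); snap('side','s17',(330,120,500,290),3.5); snap('top','t17',(340,120,480,260),4)
E
```

```text
time: 26.67
eef_pos: [0.6271, -0.1031, 0.1624]
tcp_rot: [[-0.861, 0.509, -0.002], [0.509, 0.861, 0.0], [0.001, -0.001, -1.0]]
ft_force: [-0.1, 0.4, 0.3]
gripper_width: 0.0872
[ 0.72689835 -0.05021361  0.02015584] [0.8039034  0.02806606 0.07140701]
26.67 pos [ 0.6271 -0.1031  0.1624] R [[-0.861, 0.509, -0.002], [0.509, 0.861, 0.0], [0.001, -0.001, -1.0]] F [-0.1  0.4  0.3] w 0.0872 q [ 0.09  0.45 -0.06 -0.   -1.06 -2.2 ]
shift [-0.0234  0.0103  0.4113]
toolz down: yaw frac 0.0004
```

View pics/s17.png

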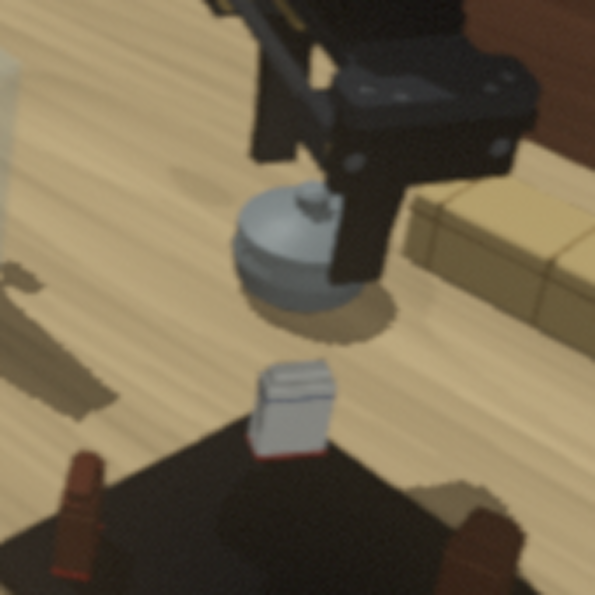

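The white oblong seal (crop 292,410) is undisturbed, its broad face square to the jaws; the pot (71 mm tall) clears the gripper. Descend and grip.

```bash
python3 -m jog '[[-0.023,0.01,0.04,0],[-0.023,0.01,0.11,0],[-0.023,0.01,0.19,0],[-0.023,0.01,0.27,0],[-0.023,0.01,0.34,0],[-0.023,0.01,0.39,0],[-0.023,0.01,0.41,0],[-0.023,0.01,0.41,0]]'; python3 -m jog '[[0,0,0,0],[0,0,0,0],[0,0,0,0],[0,0,0,0],[0,0,0,0],[0,0,0,0],[0,0,0,0],[0,0,0,0]]' 1;python3 -m jog '[[0,0,0,0],[0,0,0,0],[0,0,0,0],[0,0,0,0],[0,0,0,0],[0,0,0,0],[0,0,0,0],[0,0,0,0]]' 1; python3 - <<'E'
from m import *
st();snap('side','s18',(330,120,500,290),3.5)
E
```

```text
time: 27.43
eef_pos: [0.6344, -0.1046, 0.0375]
tcp_rot: [[-0.861, 0.509, -0.004], [0.509, 0.861, -0.0], [0.003, -0.002, -1.0]]
ft_force: [0.3, 0.2, -0.6]
gripper_width: 0.0869
time: 28.1
eef_pos: [0.6357, -0.1049, 0.0399]
tcp_rot: [[-0.861, 0.509, 0.0], [0.509, 0.861, -0.0], [-0.0, 0.0, -1.0]]
ft_force: [0.3, 0.2, -0.1]
gripper_width: 0.0417
time: 28.77
eef_pos: [0.6357, -0.1048, 0.0397]
tcp_rot: [[-0.861, 0.509, 0.0], [0.509, 0.861, 0.0], [-0.0, 0.0, -1.0]]
ft_force: [0.2, -0.1, -0.2]
gripper_width: 0.0156
28.77 pos [ 0.6357 -0.1048  0.0397] R [[-0.861, 0.509, 0.0], [0.509, 0.861, 0.0], [-0.0, 0.0, -1.0]] F [ 0.2 -0.1 -0.2] w 0.0156 q [ 0.09  0.6  -0.16 -0.   -0.81 -2.19]
```

View pics/s18.png

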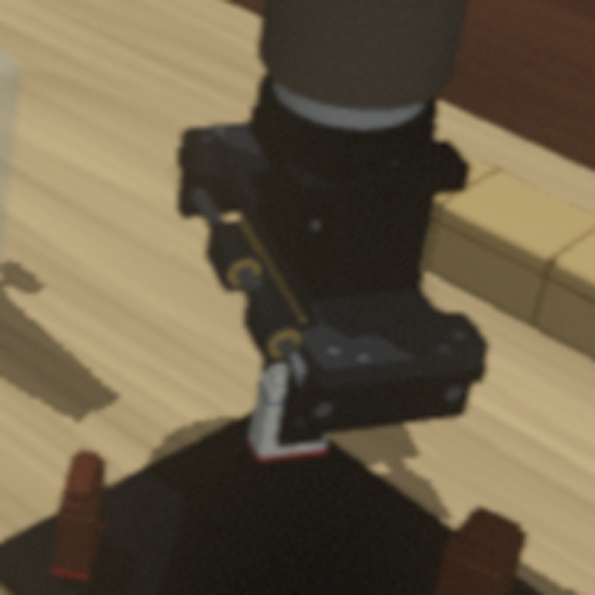

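Gripped at 15.6 mm, which fits. Lift.

```bash
python3 -m jog '[[0,0,-0.02,0],[0,0,-0.06,0],[0,0,-0.13,0],[0,0,-0.22,0],[0,0,-0.32,0],[0,0,-0.42,0],[0,0,-0.46,0],[0,0,-0.46,0]]'; python3 - <<'E'
from m import *
st();togo([.54,-.05,.17],YAW);togo([.538,.192,.17],YAW)
E
```

```text
time: 29.48
eef_pos: [0.638, -0.105, 0.1838]
tcp_rot: [[-0.861, 0.509, 0.01], [0.509, 0.861, -0.0], [-0.009, 0.005, -1.0]]
ft_force: [0.1, -0.3, -0.7]
gripper_width: 0.016
29.48 pos [ 0.638  -0.105   0.1838] R [[-0.861, 0.509, 0.01], [0.509, 0.861, -0.0], [-0.009, 0.005, -1.0]] F [ 0.1 -0.3 -0.7] w 0.016 q [ 0.09  0.45 -0.01  0.   -1.1  -2.19]
shift [ 0.3751 -0.0085  0.0427]
toolz down: yaw frac -0.2303
shift [0.7912 0.6825 0.0423]
toolz down: yaw frac -0.2303
```

```bash
python3 -m jog '[[0.05,0,0,-0.04],[0.12,0,0,-0.1],[0.2,0,0,-0.16],[0.3,0,0,-0.22],[0.37,0.05,0,-0.23],[0.45,0.13,0,-0.23],[0.53,0.25,0,-0.23],[0.59,0.35,0,-0.23]]'; python3 -m jog '[[0,0,0,0],[0,0,0,0]]'; python3 - <<'E'
from m import *
st();togo([.538,.192,.17],YAW);snap('side','s19',(170,40,450,320),2.1)
E
```

```text
time: 30.15
eef_pos: [0.5352, 0.0768, 0.1776]
tcp_rot: [[-0.985, 0.173, -0.001], [0.173, 0.985, 0.0], [0.001, -0.0, -1.0]]
ft_force: [0.9, 0.3, -0.8]
gripper_width: 0.0157
time: 30.32
eef_pos: [0.5361, 0.0773, 0.1773]
tcp_rot: [[-0.986, 0.169, -0.001], [0.169, 0.986, -0.0], [0.001, -0.0, -1.0]]
ft_force: [0.4, -0.1, 0.1]
gripper_width: 0.0154
30.32 pos [0.5361 0.0773 0.1773] R [[-0.986, 0.169, -0.001], [0.169, 0.986, -0.0], [0.001, -0.0, -1.0]] F [ 0.4 -0.1  0.1] w 0.0154 q [ 0.44  0.29 -0.27 -0.   -1.01 -2.18]
shift [0.0584 0.3779 0.0242]
toolz down: yaw frac 0.0014
```

View pics/s19.png

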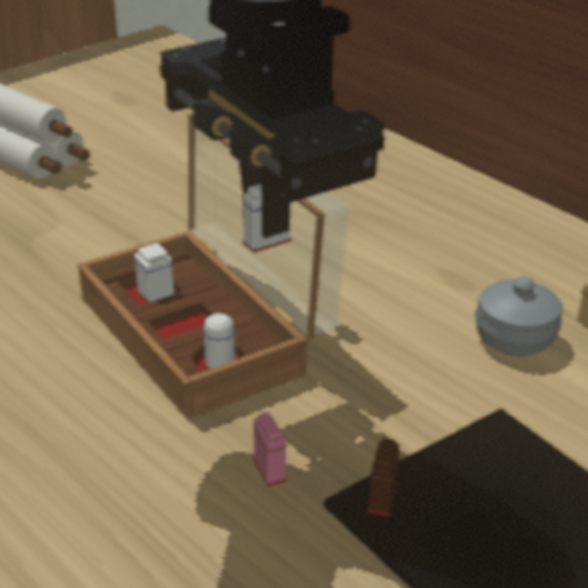

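The oblong is upright in the jaws (crop 265,220). Move over the middle well and lower.

```bash
python3 -m jog '[[0.02,0.06,0,0],[0.04,0.15,0,0],[0.058,0.25,0,0],[0.058,0.34,0,0],[0.058,0.377,0,0],[0.058,0.377,0.05,0],[0.058,0.377,0.12,0],[0.058,0.377,0.2,0]]'; python3 -m jog '[[0,0,0.08,0],[0,0,0.1,0],[0,0,0.1,0],[0,0,0.1,0]]'; python3 - <<'E'
from m import *
st();togo([.538,.193,.0327],YAW);snap('side','s20',(170,40,370,240),3)
E
```

```text
time: 31.03
eef_pos: [0.5399, 0.1892, 0.1178]
tcp_rot: [[-0.985, 0.174, 0.002], [0.174, 0.985, 0.001], [-0.001, 0.001, -1.0]]
ft_force: [0.2, 0.6, -0.7]
gripper_width: 0.0157
time: 31.37
eef_pos: [0.5398, 0.1893, 0.0883]
tcp_rot: [[-0.985, 0.173, 0.0], [0.173, 0.985, -0.0], [-0.0, -0.0, -1.0]]
ft_force: [0.3, 1.2, 0.2]
gripper_width: 0.0157
31.37 pos [0.5398 0.1893 0.0883] R [[-0.985, 0.173, 0.0], [0.173, 0.985, -0.0], [-0.0, -0.0, -1.0]] F [0.3 1.2 0.2] w 0.0157 q [ 0.62  0.44 -0.31  0.   -0.83 -2.37]
shift [0.0082 0.011  0.1852]
toolz down: yaw frac -0.0012
```

View pics/s20.png

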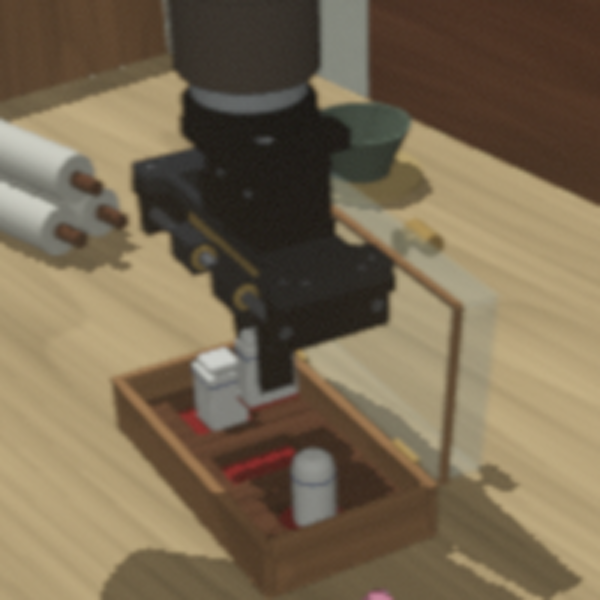

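```bash
python3 -m jog '[[0.008,0.011,0,0],[0.008,0.011,0.02,0],[0.008,0.011,0.06,0],[0.008,0.011,0.1,0],[0.008,0.011,0.13,0],[0.008,0.011,0.15,0],[0.008,0.011,0.16,0],[0.008,0.011,0.16,0]]'; python3 -m jog '[[0,0,0.005,0],[0,0,0.01,0],[0,0,0.014,0],[0,0,0.018,0],[0,0,0.02,0],[0,0,0.02,0]]'; python3 - <<'E'
from m import *
st();togo([.538,.193,.0327],YAW);snap('side','s21',(170,40,370,240),3)
E
```

```text
time: 32.08
eef_pos: [0.5372, 0.1936, 0.0392]
tcp_rot: [[-0.985, 0.172, -0.001], [0.172, 0.985, -0.001], [0.001, -0.001, -1.0]]
ft_force: [-0.6, -0.7, -0.6]
gripper_width: 0.0157
time: 32.58
eef_pos: [0.5373, 0.1937, 0.0337]
tcp_rot: [[-0.985, 0.172, -0.0], [0.172, 0.985, -0.0], [0.0, -0.0, -1.0]]
ft_force: [0.3, 0.1, 0.0]
gripper_width: 0.016
32.58 pos [0.5373 0.1937 0.0337] R [[-0.985, 0.172, -0.0], [0.172, 0.985, -0.0], [0.0, -0.0, -1.0]] F [0.3 0.1 0. ] w 0.016 q [ 0.63  0.51 -0.36 -0.   -0.7  -2.37]
shift [-0.0026 -0.0019  0.0033]
toolz down: yaw frac -0.0007
```

View pics/s21.png

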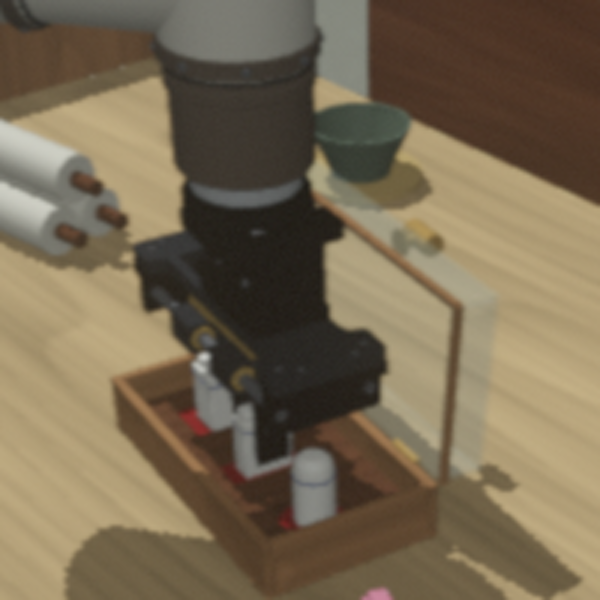

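```bash
python3 -m jog '[[0,0,0.002,0],[0,0,0.003,0],[0,0,0.003,0],[0,0,0.003,0]]';python3 -m jog '[[0,0,0.002,0],[0,0,0.003,0],[0,0,0.003,0],[0,0,0.003,0]]'
```

```text
time: 32.97
eef_pos: [0.5374, 0.1937, 0.0329]
tcp_rot: [[-0.985, 0.172, 0.0], [0.172, 0.985, -0.0], [-0.0, -0.0, -1.0]]
ft_force: [-0.2, -0.3, -0.8]
gripper_width: 0.0158
time: 33.3
eef_pos: [0.5375, 0.1938, 0.0326]
tcp_rot: [[-0.985, 0.172, 0.0], [0.172, 0.985, 0.0], [-0.0, 0.0, -1.0]]
ft_force: [-1.9, -0.2, 5.7]
gripper_width: 0.016
```

Seated at the predicted height. Release to about 26 mm and rise, then look from the top.

```bash
python3 -m jog '[[0,0,-0.003,0],[0,0,-0.003,0]]'; python3 -m jog '[[0,0,0,0],[0,0,0,0],[0,0,0,0],[0,0,0,0],[0,0,0,0]]' 0.4; python3 -m jog '[[0,0,-0.02,0],[0,0,-0.06,0],[0,0,-0.12,0],[0,0,-0.22,0],[0,0,-0.34,0],[0,0,-0.46,0],[0,0,-0.58,0],[0,0,-0.65,0]]'; python3 -m jog '[[0,0,0,0],[0,0,0,0]]' -0.2; python3 - <<'E'
from m import *
st();togo(pull(np.radians(95))+[0,0,.1],YAW);snap('side','s22',(170,40,370,240),3);snap('top','t22',(140,130,300,270),4.2)
E
```

```text
time: 33.47
eef_pos: [0.5374, 0.1938, 0.0328]
tcp_rot: [[-0.985, 0.172, 0.0], [0.172, 0.985, 0.0], [-0.0, 0.0, -1.0]]
ft_force: [0.6, 0.1, -0.6]
gripper_width: 0.0158
time: 33.88
eef_pos: [0.5374, 0.1937, 0.0328]
tcp_rot: [[-0.985, 0.172, -0.0], [0.172, 0.985, -0.0], [0.0, -0.0, -1.0]]
ft_force: [-0.1, 0.5, 0.7]
gripper_width: 0.0261
time: 34.55
eef_pos: [0.5387, 0.1942, 0.2332]
tcp_rot: [[-0.985, 0.172, 0.007], [0.172, 0.985, 0.003], [-0.006, 0.004, -1.0]]
ft_force: [0.2, 0.0, 0.3]
gripper_width: 0.0262
time: 34.72
eef_pos: [0.5377, 0.1941, 0.2298]
tcp_rot: [[-0.985, 0.172, 0.003], [0.172, 0.985, 0.003], [-0.003, 0.003, -1.0]]
ft_force: [-0.3, -0.4, -0.3]
gripper_width: 0.0329
34.72 pos [0.5377 0.1941 0.2298] R [[-0.985, 0.172, 0.003], [0.172, 0.985, 0.003], [-0.003, 0.003, -1.0]] F [-0.3 -0.4 -0.3] w 0.0329 q [ 0.63  0.29 -0.13 -0.   -1.14 -2.37]
shift [-0.4158  0.0019 -0.0238]
toolz down: yaw frac -0.0008
```

View pics/s22.png

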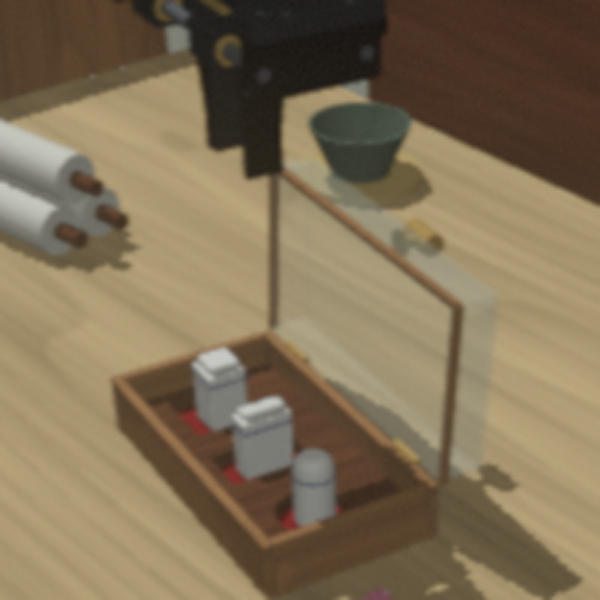

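View pics/t22.png

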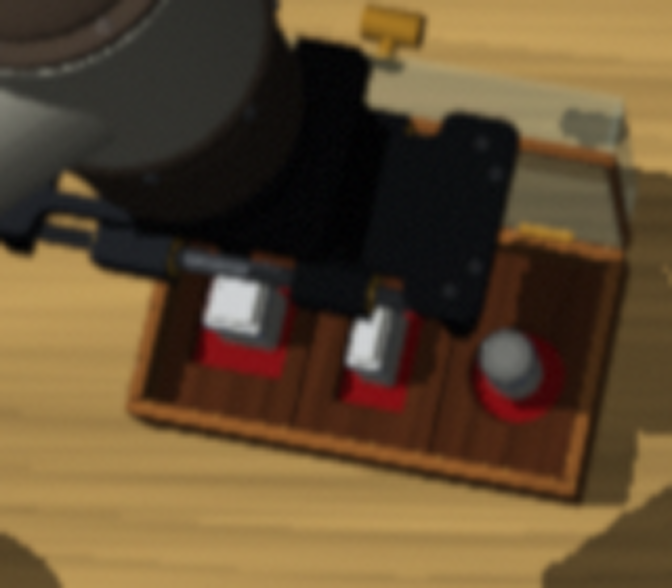

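All three stand in their wells: square (crop 235,305), oblong (375,345), round (510,360). Now back to the pull, to the pose where I released it.

```bash
python3 -m jog '[[-0.04,0,-0.03,0],[-0.1,0,-0.03,0],[-0.18,0,-0.03,0],[-0.27,0,-0.03,0],[-0.35,0,-0.03,0],[-0.4,0,-0.03,0],[-0.41,0,-0.03,0],[-0.41,0,-0.03,0]]' -0.2; python3 -m jog '[[0,0,0,0],[0,0,0,0]]'; python3 -c "
from m import *
st();togo([.6600,.1736,.137],YAW);snap('side','s23',(170,40,370,240),3);snap('top','t23',(140,100,300,240),4.2)
z=np.load('t23.npz');hsv=cv2.cvtColor(z['p'],cv2.COLOR_RGB2HSV);print(hsv.shape)
print('pull from t5:')
z=np.load('t5.npz');hsv=cv2.cvtColor(z['p'],cv2.COLOR_RGB2HSV);H,S,V=[hsv[...,i].astype(int) for i in range(3)]
for A,c in blobs('top',0,(H>12)&(H<28)&(S>170)&(V>90),(220,128,248,148),8):
    r=cv2.minAreaRect(toworld('top',c,.141)*1000); print(A,np.round(r[0],1),np.round(r[1],1))
"
```

```text
time: 35.48
eef_pos: [0.6584, 0.1719, 0.234]
tcp_rot: [[-0.985, 0.173, -0.004], [0.173, 0.985, -0.002], [0.004, -0.003, -1.0]]
ft_force: [0.2, 0.2, -0.3]
gripper_width: 0.052
time: 35.65
eef_pos: [0.6575, 0.1727, 0.2364]
tcp_rot: [[-0.985, 0.172, -0.001], [0.172, 0.985, -0.0], [0.001, -0.001, -1.0]]
ft_force: [-0.0, 0.3, -0.3]
gripper_width: 0.0521
35.65 pos [0.6575 0.1727 0.2364] R [[-0.985, 0.172, -0.001], [0.172, 0.985, -0.0], [0.001, -0.001, -1.0]] F [-0.   0.3 -0.3] w 0.0521 q [ 0.49  0.48  0.17 -0.   -1.26 -2.24]
shift [-0.008   0.0047  0.3314]
toolz down: yaw frac -0.0004
(480, 640, 3)
pull from t5:
52.0 [655.3 180.3] [19.5 12.9]
```

View pics/s23.png

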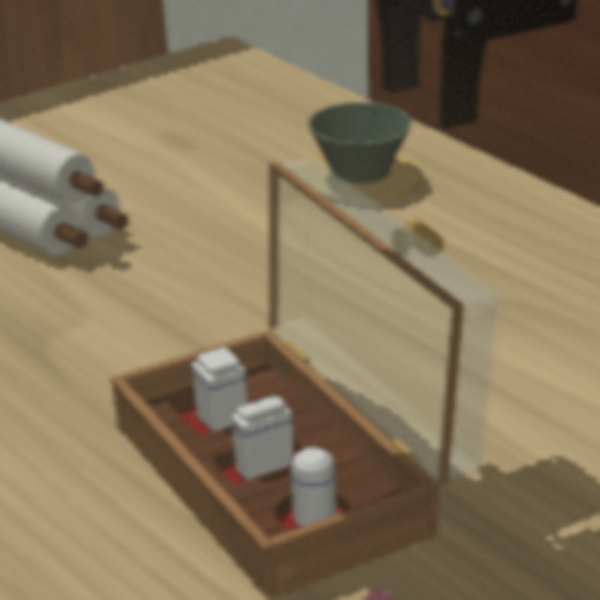

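```bash
python3 -m jog '[[-0.009,0.004,0,0],[-0.009,0.004,0.03,0],[-0.009,0.004,0.1,0],[-0.009,0.004,0.18,0],[-0.009,0.004,0.25,0],[-0.009,0.004,0.3,0],[-0.009,0.004,0.33,0],[-0.009,0.004,0.33,0]]' -0.2;  python3 -c "
from m import *
st();togo([.6600,.1736,.137],YAW);snap('side','s24',(220,60,370,210),4)
"
```

```text
time: 36.42
eef_pos: [0.6599, 0.1728, 0.1348]
tcp_rot: [[-0.985, 0.172, -0.005], [0.172, 0.985, -0.002], [0.004, -0.003, -1.0]]
ft_force: [0.0, -0.1, -0.0]
gripper_width: 0.0523
36.42 pos [0.6599 0.1728 0.1348] R [[-0.985, 0.172, -0.005], [0.172, 0.985, -0.002], [0.004, -0.003, -1.0]] F [ 0.  -0.1 -0. ] w 0.0523 q [ 0.49  0.55  0.04 -0.   -1.06 -2.24]
shift [ 0.0001  0.0026 -0.0072]
toolz down: yaw frac -0.0008
```

View pics/s24.png

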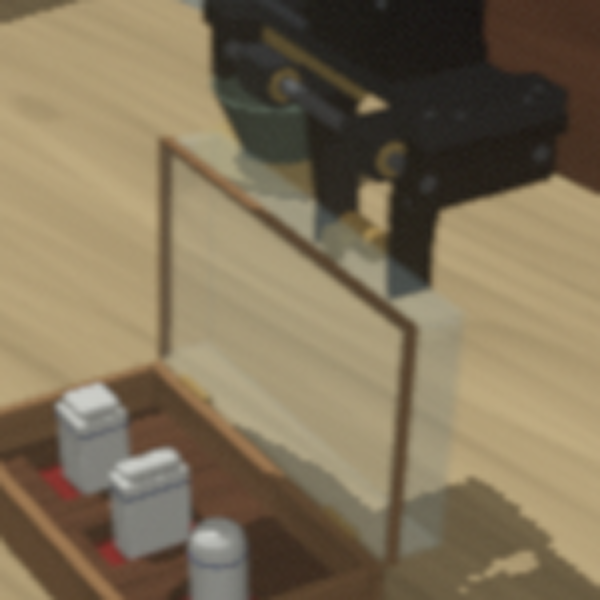

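The fingers are on both sides of the brass drum (crop 365,232). Pinch.

```bash
python3 -m jog '[[0,0,0,0],[0,0,0,0],[0,0,0,0],[0,0,0,0],[0,0,0,0],[0,0,0,0],[0,0,0,0],[0,0,0,0]]' 1; python3 -m jog '[[0,0,0,0],[0,0,0,0],[0,0,0,0]]'; python3 -c "
from m import *
s=st();R=np.array(s['tcp_rot']);P=np.array(s['eef_pos'])
r=pull(np.radians(95))
for a in range(88,97): print(a,np.round(R.T@(pull(np.radians(a))-P)*1000,1))
for d in range(94,-1,-6):
    e=R.T@(pull(np.radians(d))-pull(np.radians(94)))/.3; print(d,np.round(e,3))"
```

```text
time: 37.13
eef_pos: [0.6617, 0.1736, 0.1385]
tcp_rot: [[-0.985, 0.172, 0.001], [0.172, 0.985, 0.001], [-0.001, 0.001, -1.0]]
ft_force: [0.5, 0.8, 2.3]
gripper_width: 0.0259
time: 37.38
eef_pos: [0.6619, 0.1736, 0.1384]
tcp_rot: [[-0.985, 0.172, 0.002], [0.172, 0.985, 0.001], [-0.001, 0.001, -1.0]]
ft_force: [0.6, 1.8, 2.7]
gripper_width: 0.026
37.38 pos [0.6619 0.1736 0.1384] R [[-0.985, 0.172, 0.002], [0.172, 0.985, 0.001], [-0.001, 0.001, -1.0]] F [0.6 1.8 2.7] w 0.026 q [ 0.49  0.55  0.04  0.   -1.06 -2.24]
88 [13.8 -0.7 -5.3]
89 [12.  -0.7 -4.4]
90 [10.1 -0.7 -3.6]
91 [ 8.3 -0.7 -2.7]
92 [ 6.5 -0.7 -1.8]
93 [ 4.7 -0.7 -0.8]
94 [ 2.9 -0.7  0.2]
95 [ 1.2 -0.7  1.2]
96 [-0.6 -0.7  2.2]
94 [0. 0. 0.]
88 [ 0.036 -0.    -0.018]
82 [ 0.074 -0.    -0.032]
76 [ 0.114 -0.    -0.043]
70 [ 0.154 -0.    -0.049]
64 [ 0.194 -0.    -0.05 ]
58 [ 0.235 -0.    -0.048]
52 [ 0.275 -0.    -0.041]
46 [ 0.314 -0.    -0.03 ]
40 [ 0.352 -0.    -0.016]
34 [ 0.388 -0.     0.003]
28 [ 0.421 -0.     0.025]
22 [ 0.453 -0.     0.051]
16 [ 0.481 -0.     0.08 ]
10 [ 0.507 -0.001  0.112]
4 [ 0.528 -0.001  0.146]
```

```bash
python3 -m jog '[[0.036,0,-0.018,0],[0.074,0,-0.032,0],[0.114,0,-0.043,0],[0.154,0,-0.049,0],[0.194,0,-0.05,0],[0.235,0,-0.048,0],[0.235,0,-0.048,0],[0.235,0,-0.048,0]]';  python3 -c "
from m import *
s=st();togo(pull(np.radians(58)));snap('side','s25',(170,40,370,240),3)"
```

```text
time: 38.05
eef_pos: [0.5916, 0.1856, 0.1529]
tcp_rot: [[-0.985, 0.172, -0.0], [0.172, 0.985, 0.0], [0.0, 0.0, -1.0]]
ft_force: [-0.3, 1.5, 4.6]
gripper_width: 0.0257
38.05 pos [0.5916 0.1856 0.1529] R [[-0.985, 0.172, -0.0], [0.172, 0.985, 0.0], [0.0, 0.0, -1.0]] F [-0.3  1.5  4.6] w 0.0257 q [ 0.56  0.44 -0.11 -0.   -1.02 -2.31]
shift [ 0.0068 -0.0015  0.0013]
```

View pics/s25.png

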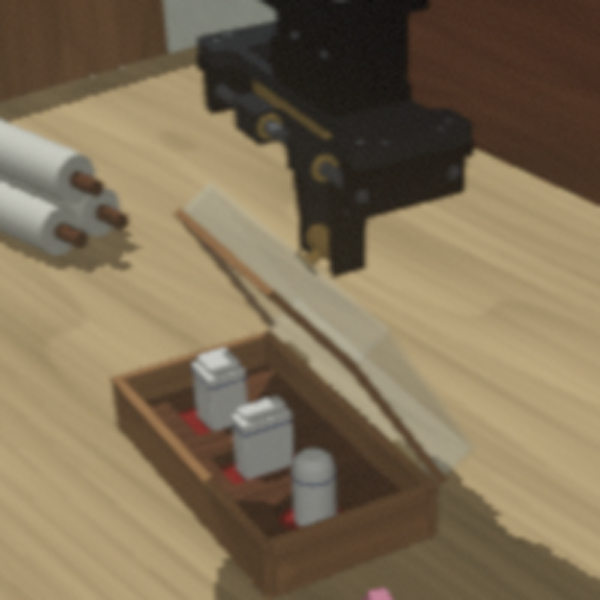

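The lid follows to about 59° with the drum held. Continue.

```bash
python3 -m jog '[[0.04,0,0.007,0],[0.079,0,0.018,0],[0.118,0,0.032,0],[0.154,0,0.051,0],[0.188,0,0.073,0],[0.22,0,0.099,0],[0.248,0,0.128,0],[0.248,0,0.128,0]]';  python3 -c "
from m import *
s=st();togo(pull(np.radians(16)));togo(pull(0));snap('side','s26',(170,40,370,240),3)"
```

```text
time: 38.77
eef_pos: [0.5168, 0.1982, 0.1128]
tcp_rot: [[-0.985, 0.173, -0.003], [0.173, 0.985, -0.0], [0.003, -0.001, -1.0]]
ft_force: [-4.1, 4.2, 2.7]
gripper_width: 0.0253
38.77 pos [0.5168 0.1982 0.1128] R [[-0.985, 0.173, -0.003], [0.173, 0.985, -0.0], [0.003, -0.001, -1.0]] F [-4.1  4.2  2.7] w 0.0253 q [ 0.66  0.38 -0.32 -0.   -0.87 -2.4 ]
shift [ 0.0005 -0.0004 -0.0042]
shift [ 0.0597 -0.0004  0.086 ]
```

View pics/s26.png

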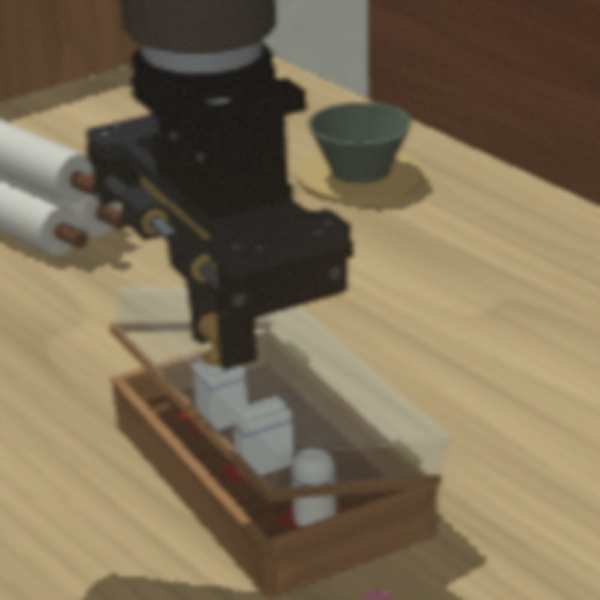

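```bash
python3 -m jog '[[0.013,0,0.015,0],[0.026,0,0.03,0],[0.037,0,0.046,0],[0.047,0,0.062,0],[0.054,0,0.075,0],[0.059,0,0.083,0],[0.059,0,0.083,0],[0.059,0,0.083,0]]';  python3 -c "
from m import *
s=st();togo(pull(0));snap('side','s27',(170,40,370,240),3)"
```

```text
time: 39.48
eef_pos: [0.5007, 0.201, 0.0881]
tcp_rot: [[-0.985, 0.173, -0.002], [0.173, 0.985, -0.001], [0.002, -0.001, -1.0]]
ft_force: [-1.2, 0.6, -1.1]
gripper_width: 0.0255
39.48 pos [0.5007 0.201  0.0881] R [[-0.985, 0.173, -0.002], [0.173, 0.985, -0.001], [0.002, -0.001, -1.0]] F [-1.2  0.6 -1.1] w 0.0255 q [ 0.68  0.39 -0.39 -0.   -0.79 -2.43]
shift [ 0.0055 -0.0003  0.0037]
```

View pics/s27.png

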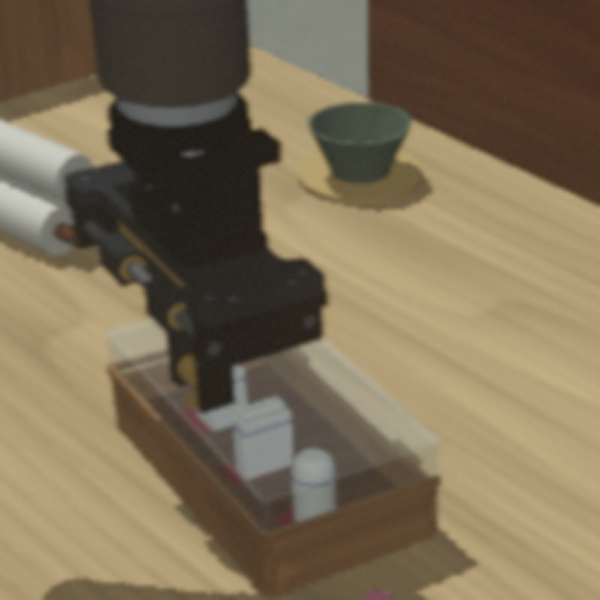

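```bash
python3 -m jog '[[0.003,0,0.004,0],[0.005,0,0.008,0],[0.005,0,0.01,0],[0.005,0,0.01,0]]';python3 -m jog '[[0,0,0.004,0],[0,0,0.006,0],[0,0,0.006,0]]'
```

```text
time: 39.87
eef_pos: [0.4997, 0.2012, 0.086]
tcp_rot: [[-0.985, 0.172, -0.0], [0.172, 0.985, -0.0], [0.0, -0.0, -1.0]]
ft_force: [-1.3, -0.5, 2.5]
gripper_width: 0.0259
time: 40.12
eef_pos: [0.4995, 0.2012, 0.0855]
tcp_rot: [[-0.985, 0.172, -0.0], [0.172, 0.985, -0.001], [0.0, -0.001, -1.0]]
ft_force: [-4.1, -1.9, 10.3]
gripper_width: 0.0257
```

```bash
python3 -m jog '[[0,0,0.003,0],[0,0,0.004,0],[0,0,0.004,0]]'; python3 -m jog '[[0,0,-0.006,0],[0,0,-0.012,0],[0,0,-0.012,0]]'; python3 -m jog '[[0,0,0,0],[0,0,0,0],[0,0,0,0],[0,0,0,0],[0,0,0,0],[0,0,0,0],[0,0,0,0],[0,0,0,0]]' -0.2; python3 -m jog '[[0,0,-0.04,0],[0,0,-0.12,0],[0,0,-0.22,0],[0,0,-0.34,0],[0,0,-0.44,0],[0,0,-0.5,0],[0,0,-0.5,0]]'
```

```text
time: 40.37
eef_pos: [0.4995, 0.2012, 0.0855]
tcp_rot: [[-0.985, 0.171, 0.0], [0.171, 0.985, -0.001], [-0.0, -0.001, -1.0]]
ft_force: [-7.4, -2.1, 17.3]
gripper_width: 0.0254
time: 40.62
eef_pos: [0.4999, 0.2012, 0.0864]
tcp_rot: [[-0.985, 0.172, 0.0], [0.172, 0.985, -0.0], [-0.0, -0.0, -1.0]]
ft_force: [0.0, -3.0, 1.1]
gripper_width: 0.0259
time: 41.28
eef_pos: [0.4997, 0.2016, 0.0866]
tcp_rot: [[-0.985, 0.172, 0.0], [0.172, 0.985, 0.0], [0.0, 0.0, -1.0]]
ft_force: [0.7, -0.2, -1.0]
gripper_width: 0.0518
time: 41.87
eef_pos: [0.5019, 0.2027, 0.2418]
tcp_rot: [[-0.985, 0.172, 0.009], [0.172, 0.985, 0.005], [-0.008, 0.007, -1.0]]
ft_force: [-0.3, 0.8, -0.2]
gripper_width: 0.0521
```

```bash
python3 -m jog '[[0.05,-0.1,0,0],[0.1,-0.2,0,0],[0.15,-0.33,0,0],[0.15,-0.45,0,0],[0.15,-0.58,0,0],[0.15,-0.7,0,0],[0.15,-0.8,0,0],[0.15,-0.8,0,0]]'; python3 -m jog '[[0.1,0,0,0],[0.2,0,0,0],[0.2,0,0,0],[0.2,0,0,0]]'; python3 -c "
from m import *
st();snap('side','s28',(160,100,500,355),2.3);p,_=snap('top','t28',(150,140,480,270),2.4)
hsv=cv2.cvtColor(p,cv2.COLOR_RGB2HSV);H,S,V=[hsv[...,i].astype(int) for i in range(3)]
for A,c in blobs('top',0,(H>14)&(H<28)&(S>170)&(V>100),(165,210,285,240)):
    r=cv2.minAreaRect(toworld('top',c,.09)*1000); print('pull',A,np.round(r[0],1),np.round(r[1],1))
for A,c in blobs('top',0,((H<10)|(H>174))&(S>110)&(V>25),(355,155,465,260)):
    r=cv2.minAreaRect(toworld('top',c,.066)*1000); print('brown',A,np.round(r[0],1),np.round(r[1],1))
"
```

```text
time: 42.53
eef_pos: [0.4119, -0.0306, 0.2359]
tcp_rot: [[-0.984, 0.177, -0.002], [0.177, 0.984, -0.001], [0.002, -0.001, -1.0]]
ft_force: [-0.1, 1.1, -0.1]
gripper_width: 0.0524
time: 42.87
eef_pos: [0.3539, -0.0167, 0.2364]
tcp_rot: [[-0.985, 0.171, 0.001], [0.171, 0.985, 0.0], [-0.0, 0.001, -1.0]]
ft_force: [0.5, 0.6, -0.4]
gripper_width: 0.0524
42.87 pos [ 0.3539 -0.0167  0.2364] R [[-0.985, 0.171, 0.001], [0.171, 0.985, 0.0], [-0.0, 0.001, -1.0]] F [ 0.5  0.6 -0.4] w 0.0524 q [ 0.42 -0.11 -0.57 -0.   -1.11 -2.16]
pull 77.0 [497.3 203. ] [25.8 16.9]
brown 153.5 [505.1 -85.8] [35.3 22.4]
brown 200.0 [ 606.3 -223.2] [34.5 35.1]
```

View pics/s28.png

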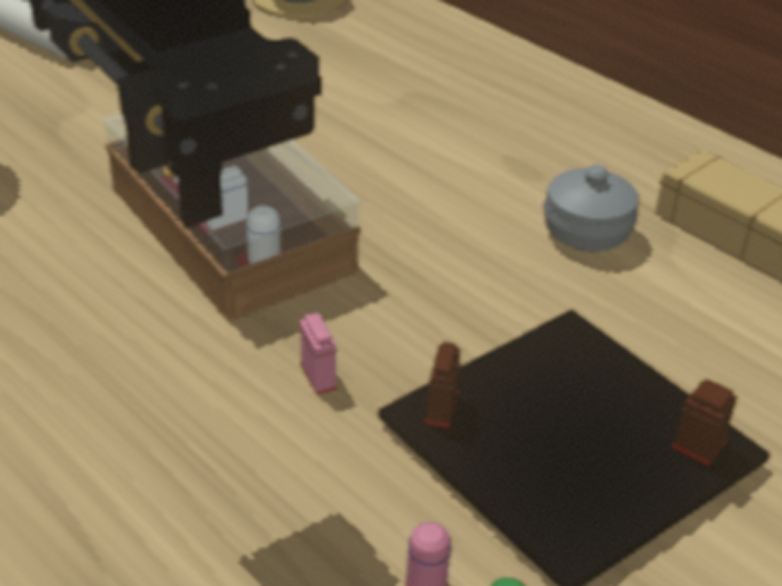

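View pics/t28.png

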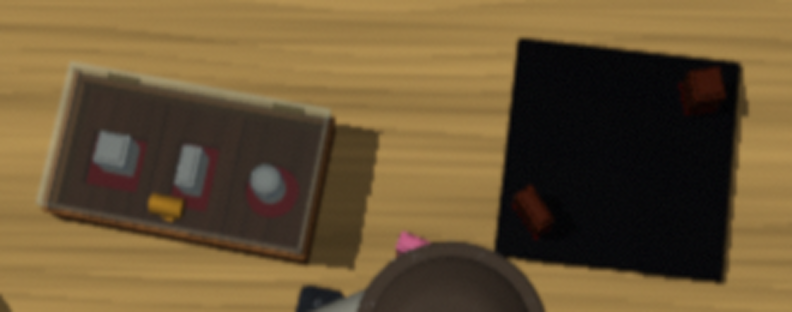

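The lid appears closed with all three seals standing inside and the brown seals unmoved. Since I eased up slightly while still pinching (about 0.9 mm), I'll press the pull gently with shut fingers to be sure it is fully down.

```bash
python3 -m jog '[[-0.02,0.1,0,0],[-0.05,0.2,0,0],[-0.15,0.33,0,0],[-0.25,0.45,0,0],[-0.3,0.58,0,0],[-0.34,0.7,0,0],[-0.35,0.78,0,0],[-0.35,0.78,0,0]]' 1; python3 -m jog '[[0,0,0.05,0],[0,0,0.15,0],[0,0,0.25,0],[0,0,0.3,0],[0,0,0.3,0],[0,0,0.3,0],[0,0,0.3,0]]'; python3 -c "
from m import *
st();togo([.4995,.2012,.107])"
```

```text
time: 43.63
eef_pos: [0.5021, 0.2007, 0.2345]
tcp_rot: [[-0.986, 0.169, 0.0], [0.169, 0.986, -0.0], [-0.0, -0.0, -1.0]]
ft_force: [0.5, -0.5, -0.4]
gripper_width: 0.0068
time: 44.22
eef_pos: [0.4999, 0.1962, 0.1475]
tcp_rot: [[-0.985, 0.172, 0.002], [0.172, 0.985, 0.001], [-0.002, 0.001, -1.0]]
ft_force: [0.6, -0.0, 0.9]
gripper_width: 0.0005
44.22 pos [0.4999 0.1962 0.1475] R [[-0.985, 0.172, 0.002], [0.172, 0.985, 0.001], [-0.002, 0.001, -1.0]] F [ 0.6 -0.   0.9] w 0.0005 q [ 0.68  0.31 -0.33  0.   -0.93 -2.42]
shift [0.0046 0.0162 0.1349]
```

```bash
python3 -m jog '[[0.004,0.016,0,0],[0.004,0.016,0.03,0],[0.004,0.016,0.07,0],[0.004,0.016,0.1,0],[0.004,0.016,0.12,0],[0.004,0.016,0.125,0],[0.004,0.016,0.125,0]]'; python3 -m jog '[[0,0,0.003,0],[0,0,0.006,0],[0,0,0.009,0],[0,0,0.009,0]]'; python3 -m jog '[[0,0,0.003,0],[0,0,0.006,0],[0,0,0.006,0]]'
```

```text
time: 44.8
eef_pos: [0.4982, 0.2005, 0.1086]
tcp_rot: [[-0.985, 0.172, -0.001], [0.172, 0.985, -0.001], [0.001, -0.001, -1.0]]
ft_force: [0.5, 0.3, 0.4]
gripper_width: -0.0001
time: 45.13
eef_pos: [0.4985, 0.2007, 0.1066]
tcp_rot: [[-0.985, 0.172, 0.001], [0.172, 0.985, 0.001], [-0.001, 0.001, -1.0]]
ft_force: [0.5, 0.4, 0.7]
gripper_width: 0.0002
time: 45.38
eef_pos: [0.4986, 0.2007, 0.1062]
tcp_rot: [[-0.985, 0.172, 0.001], [0.172, 0.985, 0.0], [-0.001, 0.0, -1.0]]
ft_force: [-2.8, -0.2, 8.3]
gripper_width: 0.0004
```

```bash
python3 -m jog '[[0,0,0.003,0],[0,0,0.005,0],[0,0,0.005,0]]'; python3 -m jog '[[0,0,-0.05,0],[0,0,-0.12,0],[0,0,-0.22,0],[0,0,-0.34,0],[0,0,-0.44,0],[0,0,-0.5,0],[0,0,-0.5,0]]'; python3 -m jog '[[0.05,-0.1,0,0],[0.1,-0.2,0,0],[0.15,-0.33,0,0],[0.22,-0.45,0,0],[0.3,-0.58,0,0],[0.35,-0.7,0,0],[0.35,-0.85,0,0],[0.35,-0.95,0,0]]'; python3 -m jog '[[0,-0.1,0,0],[0,-0.2,0,0],[0,-0.3,0,0],[0,-0.4,0,0],[0,-0.4,0,0],[0,-0.4,0,0]]'; python3 -c "
from m import *
st();snap('side','s29',(160,100,500,355),2.3)
p,_=snap('top','t29',(150,140,480,270),2.4)"
```

```text
time: 45.63
eef_pos: [0.4987, 0.2008, 0.1059]
tcp_rot: [[-0.985, 0.171, 0.002], [0.171, 0.985, 0.0], [-0.001, 0.0, -1.0]]
ft_force: [-6.5, -0.2, 15.1]
gripper_width: 0.0007
time: 46.22
eef_pos: [0.5005, 0.2016, 0.2583]
tcp_rot: [[-0.985, 0.172, 0.009], [0.172, 0.985, 0.005], [-0.008, 0.007, -1.0]]
ft_force: [0.3, 0.4, 0.4]
gripper_width: 0.0005
time: 46.88
eef_pos: [0.3435, -0.0637, 0.2528]
tcp_rot: [[-0.985, 0.171, 0.001], [0.171, 0.985, 0.001], [-0.0, 0.001, -1.0]]
ft_force: [1.4, -0.7, 0.2]
gripper_width: 0.0004
time: 47.38
eef_pos: [0.3242, -0.1814, 0.2522]
tcp_rot: [[-0.984, 0.177, -0.002], [0.177, 0.984, 0.001], [0.002, 0.0, -1.0]]
ft_force: [0.2, -0.4, 0.2]
gripper_width: 0.0002
47.38 pos [ 0.3242 -0.1814  0.2522] R [[-0.984, 0.177, -0.002], [0.177, 0.984, 0.001], [0.002, 0.0, -1.0]] F [ 0.2 -0.4  0.2] w 0.0002 q [-0.07 -0.09 -0.51 -0.   -1.15 -1.68]
```

View pics/s29.png

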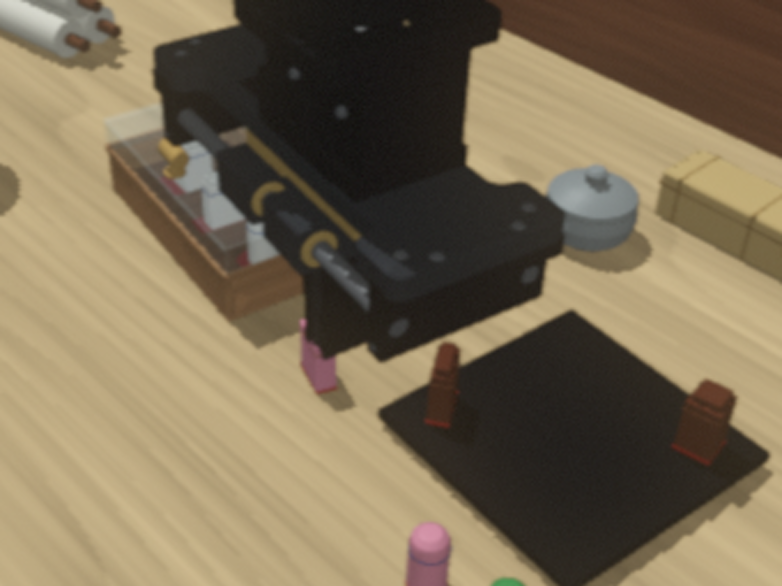

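View pics/t29.png

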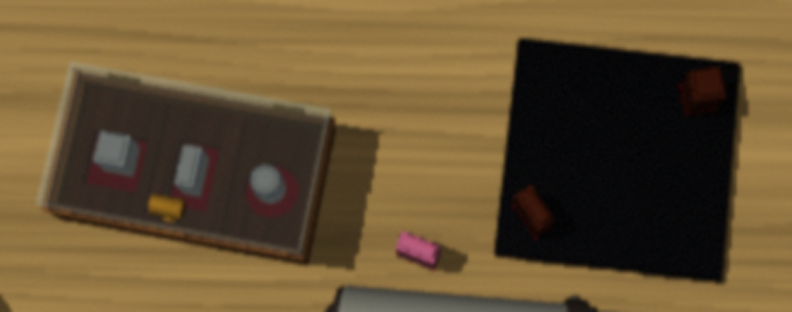

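The lid is shut, the seals stand in their wells (top crop: 115,155; 192,168; 268,183), and the brown seals are where they were. The gripper is 0.25 m up and clear of everything. Handing in.

```bash
python3 -m jog '[[0,0,0,0],[0,0,0,0],[0,0,0,0]]' >/dev/null; python3 -c "
from rig import bot
print(bot.close_job())"
```

```text
the job is handed in; nothing more can be done
None
```

I opened the lid by its pull and stood each white seal upright in the well of its own shape. I then closed the lid and handed the job in at about 48 s of the 144 s allowed.

**Seating:** each seal was lowered until it touched the well floor at about 6 N and the expected height, then released.

**Lid:** after letting go of the pull I suspected the lid might have lifted by up to 1 mm, so I pressed it again at up to 15 N. It stopped within about 0.3 mm of its closed height.

**Last pictures:** all three seals stand in their wells under the closed lid. By eye, the brown seals and the look-alikes are where they started. A late measurement put one brown seal (the square one) 4–5 mm from its start. Its outline came out far too large (35 mm instead of 26), so I put that down to the mask taking in its side faces.

**Other readings:** the round seal measured 25.1–25.6 mm in the grip against its 26 mm, which caused no slip. The highest wrist force I read was about 19 N.

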